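Load a polarimeter tube against its stop

TASK

Load the blue-capped sample tube into the polarimeter: lay it in the V-trough, then slide it along the trough under the black lip until it bears lightly but firmly on the stop while it sits on both flanks, and hold it against the stop for a moment. The end windows are glass, so do not knock, drop or force the tube. Then slide the black light cover fully shut over it, and leave everything else where it is.

Things in the scene. Friction and masses are not known exactly. Their poses are not given: they have to be found in the camera images.
- sample_tube_mid (a point): Centre of the loose sample tube to load, about 0.16 kg (varies), level in the rest, axis 45 mm above the table: glass tube 18 mm in diameter with a blue cap, 26 mm in diameter and 26 long, on each end; 150 mm long over all. y axis along the tube; bare glass 49 mm either side of the centre (the 23 mm bulb at y = +33 mm is seen only). Ends alike: either may go first.
- water_tube_mid (a point): Centre of the other tube in the rest, the same but with black caps; to be left alone. The tubes lie parallel, 84 mm apart between axes; which of them lies nearer the robot varies.
- rest: White tube rest fixed to the table, 180 (x) x 150 (y) mm, base 10 mm thick; origin at the centre of its underside, y axis along the tubes. Each tube lies in two small V-notches under its caps (12 mm wide, 62 mm either side of the centre), with free space between them down to the base.
- polarimeter: White bench polarimeter fixed to the table, 260 (x) x 585 (y) mm. Origin on the table under the trough; y axis along the trough, stop end at -y. In its frame, mm: trough axis x = 0, z = 130; black deck z = 85, clear sideways to x = +-130; detector housing y = -95 to -175, top z = 175; lamp housing y = 170 to 410, under the parked cover.
- vee_mid (a point): Point on the axis of a seated tube at x = 0, y = 25, z = 130 mm of the polarimeter, same axes. Trough: two 90-degree aluminium V-blocks, y = -94 to -33 and 48 to 108, 52 mm wide, flank tops 2 mm below the axis; open finger space between them down to the deck. A tube lowered with its centre here lies in both blocks, front end 10 mm short of the lip. Sliding it takes 1 to 3 N.
- lip_edge (a point): Front edge of the black lip over the trough's end, at x = 0, y = -60, z = 154 mm of the polarimeter, same axes. The lip (122 wide, z = 151 to 157) runs from here to the detector housing. Beneath it, on the tube axis, a rigid brass stop collar faces +y; its setting varies and is not measured: its face is 12 to 26 mm beyond this edge (y = -72 to -86) and must be found by feel.
- cover (a joint): Travel (m) of the black sliding light cover: 0 parked over the lamp housing (starts 0 to 0.02), 0.23 fully shut at a hard end stop, its leading edge then over the lip. It slides along the polarimeter's -y against some 2 N of friction and stays where left. Inverted channel 142 (x) x 240 (y) mm, top at z = 177.5 mm; at 0 its leading edge is at y = 165 mm. It passes clear over a tube in the trough.
- cover_handle (a point): Centre of the aluminium bar handle on top of the cover, 60 (x) x 12 (y) x 22 (z) mm, 25 mm behind the cover's leading edge, its centre 11 mm above the cover's top (z = 188.5 mm). Axes as the polarimeter's. It can be pushed towards -y from behind, or pinched across its 12 mm.
Mind the look-alikes: they are no part of the job. What is shaped like the part that bears sample_tube_mid but brown, orange or turquoise is not meant.

How it is judged:
By the outcome, as a careful person would: the job done as asked, in the order asked, and still so for the second after the job is handed in, with the robot touching nothing.
It also fails if it takes over 69 s, if anything falls off the work surface, if the arm or the gripper's body presses on something with over 40 N, if the wrist force passes 120 N, or if a joint passes its speed limit or range.

ROBOT

A 6-joint arm with a two-finger parallel gripper is mounted at the origin on the work surface. World frame = base frame: x ahead of the robot, y to its left, z up, the work surface at z = 0. Lengths are in m, angles in rad, forces in N, time in s.
With the tool pointing down it reaches from about 0.35 to 0.975 m from the base axis. Payload 4.9 kg.
Tool frame: the origin (TCP) lies at the very end of the fingers, on their centre line; the grasp point (between the pads) lies 19 mm behind it; z points along the fingers, x is the direction in which the jaws open and shut, and the axes are right-handed (so a half turn about z gives the same grasp; the last joint's range is limited). The gripper opens to 85 mm and grips with 20 to 120 N. Pads are 22 mm wide; open, the fingers measure 114 mm over their backs; the gripper's body (76 mm by 85 mm) begins 54 mm behind the grasp point. The pads swing forward as they close: fully open they stand 13 mm farther back than shut.
Start: joints at [-1.273, 0.053, 1.613, -0, 1.476, -0.119], TCP at [0.253, -0.571, 0.231] pointing down, gripper open.
Joint ranges: [-3.01, 3.01], [-1.01, 2.22], [0.06, 2.58], [-1.02, 4.17], [0.09, 2.62], [-3.14, 3.14]. Speed limits (rad/s): [2.57, 2.57, 3.14, 3.14, 3.14, 3.14].

INTERFACE

Orientations are given as a rotation vector (axis times angle).
In Python, from station import monitor, imaging, ticket gives the robot as it stands.
- The arm moves only by the tool step_arm, never from a script. Its argument "targets" is one flat list of numbers, 4 for each row, row after row: the shift along the tool's x, y, z in m, then the turn about the tool's z in rad. In form: [tx, ty, tz, roll, tx, ty, tz, roll, ...]. A call has 1 to 12 rows; each row is the pose to reach, as a shift and turn from the pose measured when the call began, along the tool's axes at that moment; what a row does not reach only later rows make up. A row lasts 1/12 s, in which the tool goes at most 41.7 mm and 7.16 degrees, less where a joint would pass 70% of its speed; a pose out of reach is approached as far as the arm can. A call with a gripper value outside its range is refused whole. "grip" is the finger opening in m, from 0 to 0.0854, set as the call begins (left out, the last holds). The fingers move at their own pace and stop on an object; "force" is the grip in N (left out, the last holds). Time passes only in rows, so rows that repeat a pose let the fingers close. It gives the time, the measured TCP pose, the force and the opening at its end, in the units of the state.
- monitor.get_obs(): the state, without advancing time (a new reading comes with each control period).
- imaging.get_image(name): name is "scene" or "side" or "wrist"; returns a dict with "color" (480x640x3 uint8, red, green, blue), "depth" (480x640 float32, m along the optical axis (not along the pixel's ray), 0 where there is no reading), "fov_y" (degrees; the focal length in pixels is half the picture's height over the tangent of half this angle, whatever the lens; pixels are square), "cx", "cy" (the principal point, pixels), "R" (3x3) and "t" (3): a world point X has camera coordinates R X + t. Camera axes: x right, y down, z forward; pixel columns grow to the right and rows downward; lengths in m; the calibration is good to about 2 mm. A picture is of the moment at which its call begins.
- ticket.finish_job(): hands the job in, once; it reports no verdict.
Trained networks look in a picture, given as the dict that the camera call returned (one of the last four; its "shot" number tells which), for a name from the list of things; names that differ only in an ending like _2 or _b are one class to them, and where a whole thing is asked for, a point or a joint stands for the part that bears it (a point fixed in the world has none). Each returns a list of dicts, best first, with "score" (0 to 1); they miss things now and then, are a little off and sometimes report something else, mostly with a low value. They report only what shows in the picture. A call takes as long as a camera call. They do not tell look-alikes from the thing itself.
- imaging.search_frame(name, picture): "uv" ([column, row] in pixels, amid what is visible of it).
- imaging.mark_of(name, picture): "uv" ([column, row] in pixels: a listed point, or the origin of a listed thing).
The state is a dict: "t": time; "q": joint angles; "dq": joint speeds; "effort": joint torques, N m; "tool_pos": TCP position; "tool_rot": TCP orientation; "contact_force": force on the tool from outside, world axes, zero at the start; "wrist_torque": the same for the moment, N m; "opening": finger opening in m.
Only numpy, scipy, OpenCV 4.12 (cv2) and the standard library are available. Lean on these libraries where they do the work, as an engineer would, in place of code of your own. Each camera call takes 0.05 s, during which the arm holds its last target.

## Working session

There is one attempt and no reset: what is moved stays moved. The work goes in short steps, Python scripts to look and compute and a tool call to move; the robot and the scene stay as the last step left them, time stands still between calls to the robot, and variables do not carry over. Pictures are saved under pics/ and viewed, and the job is handed in when it is done.

Besides the shell and the picture viewer there is one more tool, called after "Call:" as name(argument=value, ...) on one line, values as JSON. step_arm: Moves the arm, as the interface text tells. Its arguments: {"type":"object","properties":{"targets":{"type":"array","items":{"type":"number"}},"grip":{"type":"number"},"force":{"type":"number"}},"required":["targets"]}

```bash
mkdir -p pics; ls; cat > h.py <<'E'
import numpy as np, cv2
from station import monitor, imaging, ticket
def cam(n):
    return imaging.get_image(n)
def save(p,f):
    cv2.imwrite('pics/'+f,cv2.cvtColor(p['color'],cv2.COLOR_RGB2BGR))
def K(p):
    f=240/np.tan(np.radians(p['fov_y'])/2); return f,p['cx'],p['cy']
def proj(p,X):
    f,cx,cy=K(p); c=np.array(p['R'])@np.array(X)+np.array(p['t']); return np.array([cx+f*c[0]/c[2],cy+f*c[1]/c[2]])
def ray(p,uv):
    f,cx,cy=K(p); R=np.array(p['R']);d=R.T@np.array([(uv[0]-cx)/f,(uv[1]-cy)/f,1]); return -R.T@np.array(p['t']),d
def atz(p,uv,z):
    o,d=ray(p,uv); return o+d*(z-o[2])/d[2]
def cloud(p):
    f,cx,cy=K(p); D=p['depth']; v,u=np.mgrid[0:480,0:640]
    c=np.stack([(u-cx)/f*D,(v-cy)/f*D,D],-1)
    return (c-np.array(p['t']))@np.array(p['R'])
def dep(p,uv):
    C=cloud(p); u,v=int(round(uv[0])),int(round(uv[1])); return C[v,u]
E
python3 - <<'E'
from h import *
print(monitor.get_obs())
for n in ['scene','side','wrist']:
    p=cam(n); save(p,n+'0.png'); print(n,p['fov_y'],-np.array(p['R']).T@p['t'])
    for k in ['sample_tube_mid','water_tube_mid','rest','polarimeter','vee_mid','lip_edge','cover_handle']:
        print(k,[(np.round(d['uv']).tolist(),round(d['score'],2),np.round(dep(p,d['uv']),3).tolist()) for d in imaging.mark_of(k,p)[:3]])
E
```

```text
pics
{'t': 0.0, 'q': array([-1.27300944e+00,  5.33782663e-02,  1.61429508e+00, -1.65777274e-06,
        1.47598333e+00, -1.18983807e-01]), 'dq': array([-0.00089298, -0.00079447,  0.00123764, -0.00044606,  0.0002945 ,
        0.00070688]), 'effort': array([-4.65578760e-04, -3.93676114e+01, -3.70180929e+01, -1.35997811e-04,
        6.89328153e-03, -3.55984191e-06]), 'tool_pos': array([ 0.25283232, -0.57090044,  0.23004909]), 'tool_rot': array([-2.63184740e+00,  1.71308853e+00,  2.48870406e-03]), 'contact_force': array([-0.63133414,  0.03446524,  0.3785145 ]), 'wrist_torque': array([-0.02345793,  0.03116489, -0.02377957]), 'opening': 0.08525016078769619}
scene 45.92100284356737 [ 1.46794908 -0.16449637  0.8447211 ]
sample_tube_mid [([234.0, 288.0], 0.85, [0.507, -0.369, 0.01]), ([126.0, 289.0], 0.8, [0.508, -0.609, 0.018]), ([221.0, 221.0], 0.8, [0.243, -0.431, 0.014])]
water_tube_mid [([241.0, 258.0], 0.81, [0.453, -0.354, 0.053])]
rest [([244.0, 285.0], 0.78, [0.543, -0.339, 0.049])]
polarimeter [([236.0, 282.0], 0.21, [0.538, -0.357, 0.054])]
vee_mid [([447.0, 259.0], 0.82, [0.517, 0
[... 216 characters left out ...]
0, 424.0], 0.88, [0.49, -0.611, 0.021]), ([383.0, 242.0], 0.87, [0.848, -0.018, 0.019]), ([344.0, 336.0], 0.83, [0.518, -0.384, 0.057])]
water_tube_mid [([310.0, 341.0], 0.61, [0.444, -0.363, 0.053])]
rest [([323.0, 351.0], 0.77, [0.476, -0.365, 0.014])]
polarimeter []
vee_mid [([343.0, 336.0], 0.39, [0.517, -0.381, 0.055])]
lip_edge [([301.0, 217.0], 0.62, [0.571, -0.038, 0.176]), ([343.0, 334.0], 0.4, [0.521, -0.373, 0.053])]
cover_handle [([266.0, 169.0], 0.58, [0.295, -0.532, 0.557])]
wrist 58.02882240981776 [ 0.31609516 -0.5442238   0.37483334]
sample_tube_mid [([158.0, 152.0], 0.67, [0.234, -0.437, 0.023])]
water_tube_mid []
rest []
polarimeter []
vee_mid []
lip_edge []
cover_handle []
```

View pics/scene0.png

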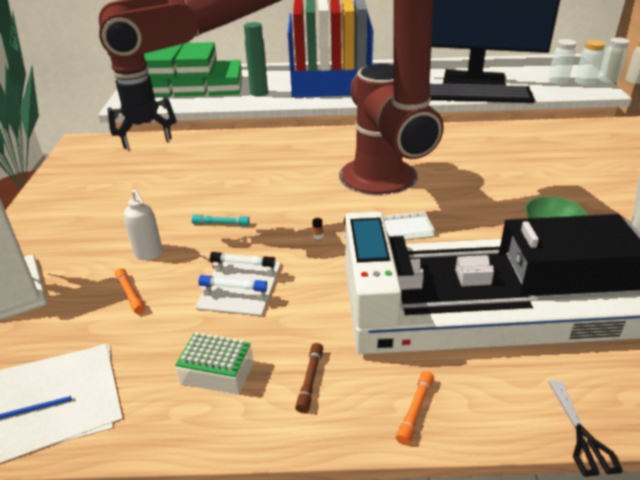

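View pics/side0.png

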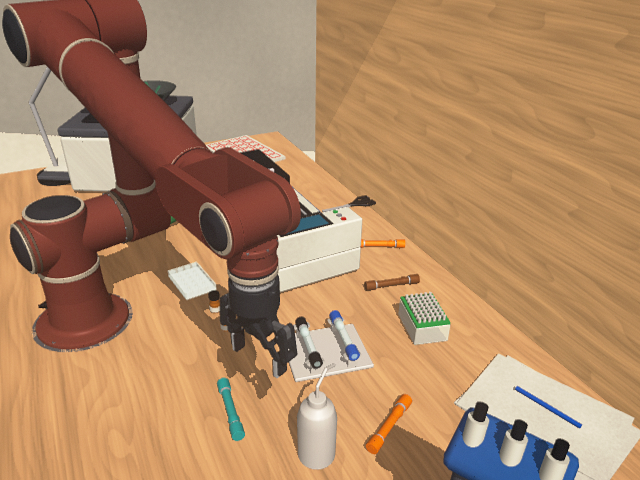

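```bash
python3 - <<'E'
from h import *
for n in ['scene','side']:
    p=cam(n); C=cloud(p); hsv=cv2.cvtColor(p['color'],cv2.COLOR_RGB2HSV)
    m=(hsv[...,0]>105)&(hsv[...,0]<128)&(hsv[...,1]>150)&(hsv[...,2]>90)&(C[...,2]>.03)&(C[...,2]<.075)&(abs(C[...,0]-.52)<.1)&(abs(C[...,1]+.36)<.15)
    k,l,s,c=cv2.connectedComponentsWithStats(m.astype(np.uint8))
    caps=[]
    for i in range(1,k):
        if s[i,4]>30:
            P=C[l==i]; print(n,'cap',s[i,4],c[i],P.mean(0).round(4),P.max(0).round(4),P.min(0).round(4),'axis z45 at uv',atz(p,c[i],.05).round(4))
    # black caps
    m=(hsv[...,2]<60)&(C[...,2]>.03)&(C[...,2]<.075)&(abs(C[...,0]-.47)<.1)&(abs(C[...,1]+.36)<.15)
    k,l,s,c=cv2.connectedComponentsWithStats(m.astype(np.uint8))
    for i in range(1,k):
        if s[i,4]>30:
            P=C[l==i]; print(n,'black',s[i,4],c[i],P.mean(0).round(4),P.max(0).round(4))
    if n=='scene':
        for lo,hi,nm in [(.170,.184,'covertop/housing'),(.149,.16,'lip'),(.080,.090,'deck'),(.184,.21,'handle'),(.1,.135,'vee')]:
            m=(C[...,2]>lo)&(C[...,2]<hi)&(C[...,0]>.35)&(C[...,0]<.8)&(C[...,1]>-.2)
            k,l,s,c=cv2.connectedComponentsWithStats(m.astype(np.uint8))
            for i in range(1,k):
                if s[i,4]>60:
                    P=C[l==i]; r=cv2.minAreaRect(P[:,:2].astype(np.float32)*1000)
                    print(nm,s[i,4],c[i].round(),'z',np.median(P[:,2]).round(4),'rect',np.round(r[0],1),np.round(r[1],1),round(r[2],2))
E
```

```text
scene cap 80 [204.2125 280.325 ] [ 0.5259 -0.427   0.0514] [ 0.5329 -0.416   0.0585] [ 0.5155 -0.4369  0.0403] axis z45 at uv [ 0.5242 -0.4275  0.05  ]
scene cap 96 [259.60416667 285.41666667] [ 0.5486 -0.3051  0.0515] [ 0.5578 -0.293   0.0595] [ 0.5375 -0.3171  0.0403] axis z45 at uv [ 0.5469 -0.3054  0.05  ]
scene black 70 [215.04285714 256.92857143] [ 0.4435 -0.4147  0.0509] [ 0.4507 -0.4052  0.06  ]
scene black 85 [268.14117647 261.63529412] [ 0.4666 -0.2919  0.0506] [ 0.4753 -0.2808  0.0578]
covertop/housing 3267 [372. 254.] z 0.1751 rect [590.  -74.1] [260.9  79.5] 2.11
covertop/housing 5270 [577. 239.] z 0.1767 rect [573.9 332.2] [150.3 243.5] 1.96
lip 620 [401. 256.] z 0.1563 rect [585.5 -14.4] [127.4  31.7] 1.44
lip 505 [582. 268.] z 0.1541 rect [645.5 323.4] [  8.8 220.5] 1.36
lip 206 [378. 300.] z 0.1546 rect [716.7 -71.3] [79.2 16.2] 83.63
deck 10947 [491. 293.] z 0.0852 rect [582.2 169.6] [264.2 566.9] 1.93
handle 214 [530. 233.] z 0.1961 rect [580.5 236.3] [61.6 15. ] 2.88
vee 753 [373. 307.] z 0.1177 rect [ 612.8 -107.5] [251.6  75.4] 20.77
vee 1988 [567. 276.] z 0.1178 rect [575.7 328.5] [149.3 235.8] 1.85
vee 778 [475. 267.] z 0.1185 rect [581.4 138.4] [59.5 62. ] 1.5
vee 322 [413. 274.] z 0.1159 rect [590.1   4.2] [49.3 50.6] 89.88
side cap 53 [334.83018868 314.58490566] [ 0.5347 -0.3074  0.057 ] [ 0.546  -0.2953  0.0613] [ 0.5228 -0.319   0.045 ] axis z45 at uv [ 0.5389 -0.2997  0.05  ]
side cap 99 [352.3030303  351.15151515] [ 0.5124 -0.4324  0.0537] [ 0.525  -0.4162  0.0629] [ 0.5006 -0.443   0.0341] axis z45 at uv [ 0.5145 -0.4288  0.05  ]
side black 61 [300.14754098 321.3442623 ] [ 0.4511 -0.295   0.0565] [ 0.4618 -0.2811  0.0605]
side black 90 [314.27777778 358.25555556] [ 0.4281 -0.4181  0.0546] [ 0.441  -0.4028  0.0615]
```

```bash
cat >> h.py <<'E'
from scipy.spatial.transform import Rotation as Rn
def plan(P, yaw=None, obs=None):
    """P world target TCP; yaw: wanted angle (deg) of tool x axis in world, mod 180"""
    o=obs or monitor.get_obs(); R=Rn.from_rotvec(o['tool_rot']).as_matrix()
    s=R.T@(np.array(P)-o['tool_pos'])
    a=np.degrees(np.arctan2(R[1,0],R[0,0]))
    out='t=%.2f pos %s xang %.2f tilt z %s F %s op %.4f q6 %.2f | shift %s dist %.3f'%(o['t'],o['tool_pos'].round(4),a,R[:,2].round(4),o['contact_force'].round(2),o['opening'],o['q'][5],s.round(4),np.linalg.norm(s))
    if yaw is not None:
        d=(yaw-a+90)%180-90; out+=' roll %.4f'%np.radians(-d)
    print(out)
E
python3 - <<'E'
from h import *
plan([.532,-.366,.20],-10.5)
E
```

```text
t=1.30 pos [ 0.253  -0.5715  0.2313] xang -66.12 tilt z [ 0. -0. -1.] F [ 0.35 -0.24  0.17] op 0.0853 q6 -0.12 | shift [-0.075  -0.3383  0.0313] dist 0.348 roll -0.9708
```

View pics/wrist0.png

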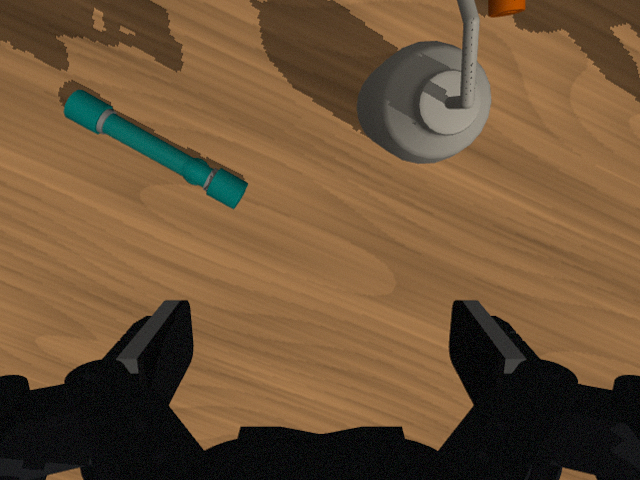

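```bash
python3 - <<'E'
from h import *
p=cam('scene');C=cloud(p)
for uv in [(136,196),(142,230),(133,202),(255,60),(318,225),(134,140)]: print(uv,dep(p,uv).round(3))
m=(C[...,2]>.03)&(C[...,0]>.2)&(C[...,0]<.6)&(C[...,1]>-.75)&(C[...,1]<-.46)
P=C[m]; u=np.argwhere(m); 
b=P[(P[:,0]>.3)]; print(b.min(0),b.max(0))
E
```

```text
(136, 196) [ 0.078 -0.698 -0.004]
(142, 230) [ 0.38  -0.589  0.088]
(133, 202) [ 0.351 -0.603  0.147]
(255, 60) [-0.63  -0.399  0.136]
(318, 225) [ 0.318 -0.178  0.044]
(134, 140) [-0.272 -0.789  0.002]
[ 0.30004972 -0.6338176   0.03006361] [ 0.40265643 -0.50912932  0.55528085]
```

Call:
step_arm(targets=[-0.155,-0.07,0,0,-0.155,-0.07,0,0,-0.155,-0.07,0,-0.97,-0.155,-0.07,0,-0.97,-0.075,-0.338,0.03,-0.97,-0.075,-0.338,0.03,-0.97,-0.075,-0.338,0.03,-0.97,-0.075,-0.338,0.03,-0.97,-0.075,-0.338,0.03,-0.97,-0.075,-0.338,0.03,-0.97,-0.075,-0.338,0.03,-0.97,-0.075,-0.338,0.03,-0.97], grip=0.06)

```text
t: 2.35
tool_pos: [0.536, -0.3641, 0.1996]
tool_rot: [-3.127, 0.281, -0.001]
contact_force: [-1.2, 1.4, -0.2]
opening: 0.0598
```

Call:
step_arm(targets=[0,0,0,0,0,0,0,0,0,0,0,0])

```text
t: 2.6
tool_pos: [0.5353, -0.3642, 0.1997]
tool_rot: [-3.127, 0.282, -0.0]
contact_force: [0.1, 0.0, 0.6]
opening: 0.0597
```

```bash
python3 - <<'E'
from h import *
plan([.532,-.366,.20],-10.5)
p=cam('wrist'); save(p,'wrist1.png'); C=cloud(p)
for k in ['sample_tube_mid','water_tube_mid','rest']:
    print(k,[(np.round(d['uv']).tolist(),round(d['score'],2),atz(p,d['uv'],.045 if 'mid' in k else 0).round(4)) for d in imaging.mark_of(k,p)[:3]])
hsv=cv2.cvtColor(p['color'],cv2.COLOR_RGB2HSV)
m=(hsv[...,0]>105)&(hsv[...,0]<128)&(hsv[...,1]>130)&(hsv[...,2]>60)
k,l,s,c=cv2.connectedComponentsWithStats(m.astype(np.uint8))
for i in range(1,k):
    if s[i,4]>100:
        q=cv2.minAreaRect(np.argwhere(l==i)[:,::-1].astype(np.float32)); P=C[l==i]
        print(s[i],c[i],np.round(q[0],1),np.round(q[1],1),P.max(0).round(4),atz(p,q[0],.05).round(4))
E
```

```text
t=2.60 pos [ 0.5353 -0.3642  0.1997] xang -10.32 tilt z [ 2.0e-04  1.8e-03 -1.0e+00] F [0.14 0.04 0.57] op 0.0597 q6 -0.53 | shift [-0.0029  0.0023 -0.0003] dist 0.004 roll 0.0032
sample_tube_mid [([311.0, 216.0], 0.8, array([ 0.5286, -0.3659,  0.045 ]))]
water_tube_mid [([189.0, 220.0], 0.55, array([ 0.4426, -0.3539,  0.045 ]))]
rest [([261.0, 207.0], 0.84, array([ 0.487 , -0.3623,  0.    ]))]
[ 292  107   38   41 1523] [310.24294156 126.74195666] [310.5 127. ] [40. 37.] [ 0.5539 -0.2912  0.3433] [ 0.5397 -0.3058  0.05  ]
[ 294  285   34   36 1074] [310.30074488 302.80819367] [310.5 302.5] [35. 33.] [ 0.5482 -0.2978  0.3433] [ 0.5165 -0.4293  0.05  ]
```

View pics/wrist1.png

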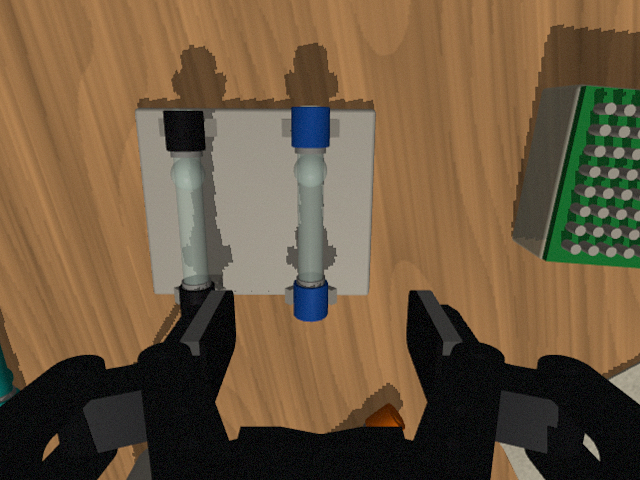

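```bash
python3 - <<'E'
from h import *
plan([.5285,-.367,.026],-10.6)
E
```

```text
t=2.80 pos [ 0.5352 -0.3645  0.2002] xang -10.35 tilt z [ 0.001   0.0013 -1.    ] F [ 0.34  0.14 -0.2 ] op 0.0597 q6 -0.53 | shift [-0.0063  0.0039  0.1742] dist 0.174 roll 0.0043
```

Call:
step_arm(targets=[-0.0063,0.0039,0.03,0.004,-0.0063,0.0039,0.06,0.004,-0.0063,0.0039,0.09,0.004,-0.0063,0.0039,0.115,0.004,-0.0063,0.0039,0.135,0.004,-0.0063,0.0039,0.15,0.004,-0.0063,0.0039,0.16,0.004,-0.0063,0.0039,0.168,0.004,-0.0063,0.0039,0.174,0.004,-0.0063,0.0039,0.174,0.004], grip=0.05)

```text
t: 3.63
tool_pos: [0.5283, -0.367, 0.0257]
tool_rot: [-3.126, 0.29, -0.001]
contact_force: [0.3, 0.4, 0.4]
opening: 0.0498
```

```bash
python3 - <<'E'
from h import *
plan([.5285,-.367,.026],-10.6)
p=cam('wrist'); save(p,'wrist2.png')
p=cam('scene'); save(p,'scene2.png'); cv2.imwrite('pics/scene2c.png',cv2.resize(cv2.cvtColor(p['color'],cv2.COLOR_RGB2BGR)[200:360,150:350],None,fx=3,fy=3))
E
```

```text
t=3.63 pos [ 0.5283 -0.367   0.0257] xang -10.59 tilt z [ 6.0e-04  1.7e-03 -1.0e+00] F [0.33 0.35 0.38] op 0.0498 q6 -0.54 | shift [ 0.0002 -0.     -0.0003] dist 0.000 roll 0.0002
```

View pics/wrist2.png

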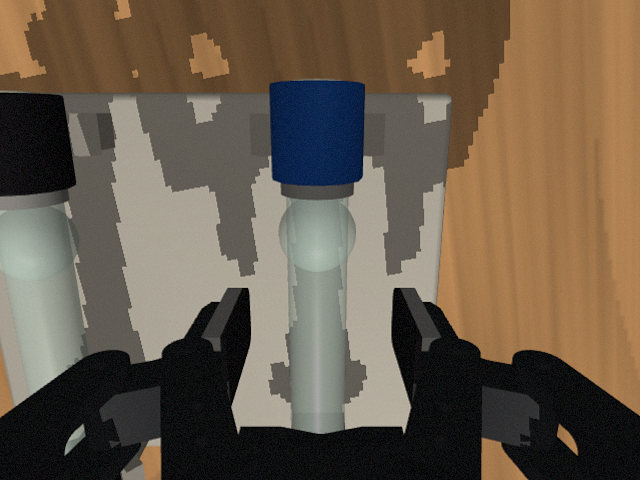

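View pics/scene2c.png

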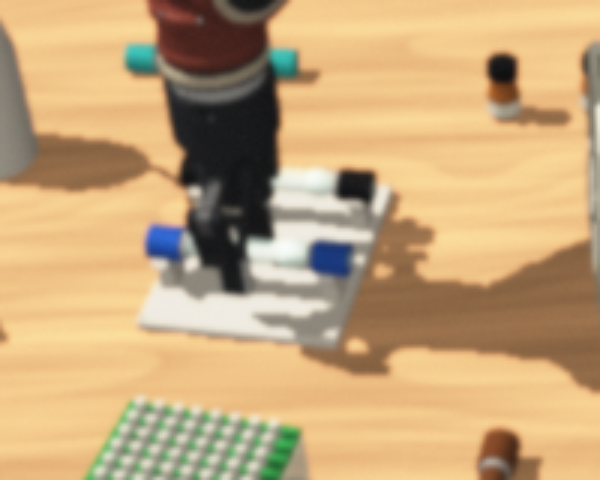

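Call:
step_arm(targets=[0,0,0,0,0,0,0,0,0,0,0,0,0,0,0,0,0,0,0,0,0,0,0,0], grip=0.005, force=35)

```text
t: 4.23
tool_pos: [0.5271, -0.3676, 0.0284]
tool_rot: [-3.127, 0.289, 0.005]
contact_force: [-9.7, 2.7, 8.1]
opening: 0.0169
```

Call:
step_arm(targets=[0,0,-0.004,0,0,0,-0.012,0,0,0,-0.02,0,0,0,-0.03,0,0,0,-0.03,0,0,0,-0.03,0])

```text
t: 4.73
tool_pos: [0.5281, -0.3683, 0.06]
tool_rot: [3.127, -0.289, -0.001]
contact_force: [-0.1, 0.7, -1.2]
opening: 0.0166
```

```bash
python3 - <<'E'
from h import *
o=monitor.get_obs(); print(o['wrist_torque'])
plan([.584,.086,.25],2.)
p=cam('scene'); save(p,'scene3.png'); cv2.imwrite('pics/scene3c.png',cv2.resize(cv2.cvtColor(p['color'],cv2.COLOR_RGB2BGR)[200:360,150:350],None,fx=3,fy=3))
E
```

```text
[-0.00428248 -0.03528454 -0.03765301]
t=4.73 pos [ 0.5281 -0.3683  0.06  ] xang -10.54 tilt z [-8.e-04 -8.e-04 -1.e+00] F [-0.06  0.72 -1.18] op 0.0166 q6 -0.54 | shift [-0.0283 -0.4567 -0.1904] dist 0.496 roll -0.2189
```

View pics/scene3c.png

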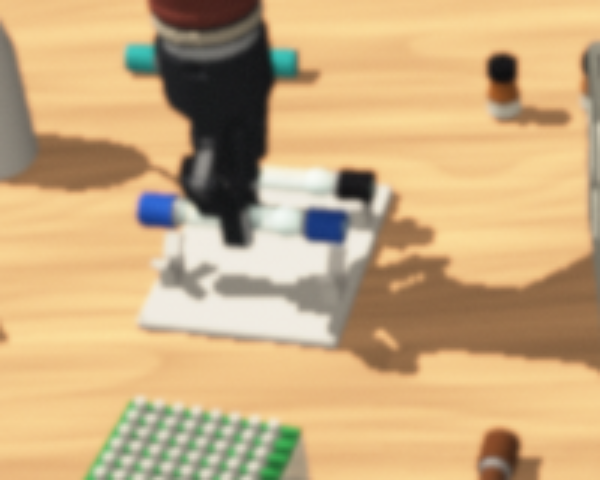

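Call:
step_arm(targets=[0,0,-0.01,0,0,0,-0.03,0,0,0,-0.06,0,0,0,-0.09,0,0,0,-0.12,0,0,0,-0.15,0,0,0,-0.175,0,0,-0.005,-0.187,-0.01,-0.001,-0.02,-0.19,-0.03,-0.003,-0.045,-0.19,-0.06,-0.005,-0.075,-0.19,-0.09,-0.007,-0.105,-0.19,-0.12])

```text
t: 5.78
tool_pos: [0.5393, -0.2608, 0.2463]
tool_rot: [-3.137, 0.098, 0.009]
contact_force: [1.1, 0.1, -1.8]
opening: 0.0168
```

Call:
step_arm(targets=[-0.002,-0.03,0,-0.02,-0.004,-0.06,0,-0.04,-0.006,-0.09,0,-0.06,-0.008,-0.12,0,-0.08,-0.01,-0.15,0,-0.1,-0.01,-0.17,0,-0.1,-0.01,-0.185,0,-0.1,-0.01,-0.195,0,-0.1,-0.01,-0.2,0,-0.1])

```text
t: 6.53
tool_pos: [0.5407, -0.0584, 0.245]
tool_rot: [-3.136, -0.063, 0.013]
contact_force: [0.1, -1.2, -2.9]
opening: 0.0168
```

```bash
python3 - <<'E'
from h import *
plan([.584,.086,.25],2.)
p=cam('wrist'); save(p,'wrist4.png')
p=cam('scene'); save(p,'scene4.png')
E
```

```text
t=6.53 pos [ 0.5407 -0.0584  0.245 ] xang 2.31 tilt z [-0.0086  0.0044 -1.    ] F [ 0.05 -1.2  -2.88] op 0.0168 q6 -0.29 | shift [ 0.049  -0.1425 -0.0047] dist 0.151 roll 0.0055
```

View pics/wrist4.png

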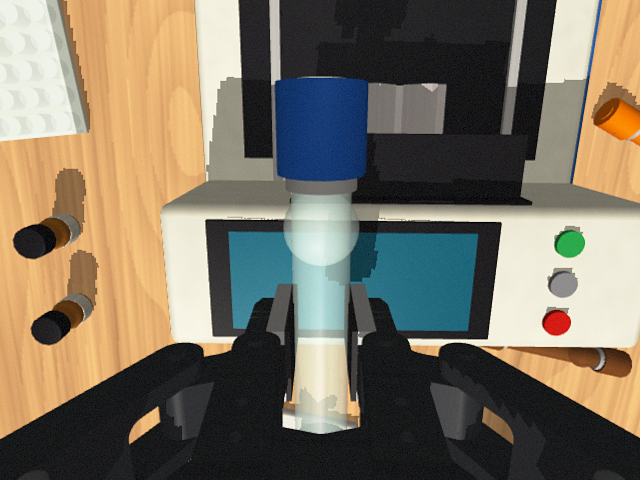

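View pics/scene4.png

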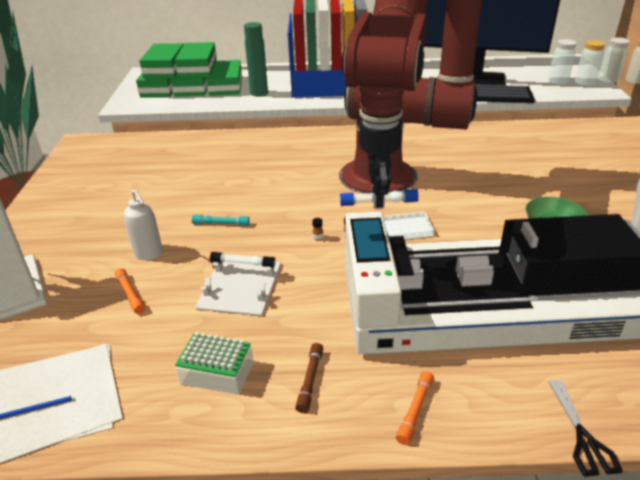

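Call:
step_arm(targets=[0.008,-0.01,-0.001,0,0.018,-0.03,-0.003,0,0.028,-0.055,-0.005,0,0.038,-0.08,-0.005,0,0.044,-0.105,-0.005,0,0.049,-0.125,-0.005,0.005,0.049,-0.136,-0.005,0.005,0.049,-0.142,-0.005,0.005,0.049,-0.142,-0.005,0.005,0.049,-0.142,-0.005,0.005])

```text
t: 7.47
tool_pos: [0.5845, 0.0835, 0.2508]
tool_rot: [-3.138, -0.053, 0.012]
contact_force: [0.1, 0.8, -0.4]
opening: 0.0166
```

```bash
python3 - <<'E'
from h import *
plan([.584,.086,.25],2.)
print(monitor.get_obs()['wrist_torque'])
p=cam('wrist'); save(p,'wrist5.png'); C=cloud(p)
for k in ['sample_tube_mid','vee_mid','lip_edge','cover_handle']:
    z={'vee_mid':.13,'lip_edge':.154,'cover_handle':.1885,'sample_tube_mid':.269}[k]
    print(k,[(np.round(d['uv']).tolist(),round(d['score'],2),atz(p,d['uv'],z).round(4)) for d in imaging.mark_of(k,p)[:3]])
hsv=cv2.cvtColor(p['color'],cv2.COLOR_RGB2HSV)
m=(hsv[...,0]>105)&(hsv[...,0]<128)&(hsv[...,1]>130)&(hsv[...,2]>60)&(C[...,2]>.2)
k,l,s,c=cv2.connectedComponentsWithStats(m.astype(np.uint8))
for i in range(1,k):
    if s[i,4]>100:
        P=C[l==i]; print(s[i],c[i],np.percentile(P,[2,50,98],axis=0).round(4))
p=cam('side'); save(p,'side5.png');C=cloud(p)
p=cam('scene'); save(p,'scene5.png'); C=cloud(p)
hsv=cv2.cvtColor(p['color'],cv2.COLOR_RGB2HSV)
m=(hsv[...,0]>105)&(hsv[...,0]<128)&(hsv[...,1]>130)&(hsv[...,2]>60)&(C[...,2]>.2)&(C[...,0]>.4)
k,l,s,c=cv2.connectedComponentsWithStats(m.astype(np.uint8))
for i in range(1,k):
    if s[i,4]>40:
        P=C[l==i]; print('scene',s[i],c[i],np.percentile(P,[2,50,98],axis=0).round(4))
for lo,hi,nm in [(.170,.184,'covertop/housing'),(.149,.16,'lip'),(.184,.21,'handle'),(.1,.135,'vee')]:
            m=(C[...,2]>lo)&(C[...,2]<hi)&(C[...,0]>.35)&(C[...,0]<.8)&(C[...,1]>-.2)
            k,l,s,c=cv2.connectedComponentsWithStats(m.astype(np.uint8))
            for i in range(1,k):
                if s[i,4]>60:
                    P=C[l==i]; r=cv2.minAreaRect(P[:,:2].astype(np.float32)*1000)
                    print(nm,s[i,4],c[i].round(),'z',np.median(P[:,2]).round(4),'rect',np.round(r[0],1),np.round(r[1],1),round(r[2],2))
E
```

```text
t=7.47 pos [0.5845 0.0835 0.2508] xang 1.95 tilt z [-0.0077  0.0031 -1.    ] F [ 0.07  0.77 -0.36] op 0.0166 q6 -0.02 | shift [-0.0005 -0.0025  0.0008] dist 0.003 roll -0.0010
[ 0.04357651 -0.00786041  0.02354633]
sample_tube_mid [([591.0, 300.0], 0.7, array([0.6696, 0.0974, 0.269 ])), ([321.0, 326.0], 0.57, array([0.5855, 0.085 , 0.269 ]))]
vee_mid []
lip_edge []
cover_handle []
[ 275   78   93  103 9121] [321.15985089 128.07159303] [[0.5715 0.1343 0.2714]
 [0.5835 0.1471 0.2796]
 [0.5953 0.1588 0.282 ]]
scene [486 198  12  11 128] [491.3359375 202.9296875] [[0.5848 0.1356 0.2624]
 [0.5942 0.1455 0.2733]
 [0.5982 0.1563 0.2798]]
scene [418 201  14  12 152] [424.42105263 206.26973684] [[0.589  0.0101 0.2618]
 [0.5977 0.0215 0.2731]
 [0.6025 0.0338 0.28  ]]
covertop/housing 3271 [372. 254.] z 0.175 rect [588.8 -74. ] [262.8  79.5] 1.88
covertop/housing 5263 [576. 238.] z 0.1767 rect [575.2 331.7] [148.6 243.2] 2.6
lip 626 [401. 255.] z 0.1562 rect [585.7 -13.8] [126.9  32.2] 1.08
lip 498 [583. 268.] z 0.1543 rect [645.1 323.7] [  8.  219.8] 2.16
lip 198 [378. 300.] z 0.1546 rect [716.8 -71.1] [79.3 16.3] 84.49
handle 211 [530. 233.] z 0.1962 rect [577.7 236.3] [64.7 13.8] 0.79
vee 739 [372. 307.] z 0.1178 rect [ 613.6 -107.6] [249.9  76.4] 21.11
vee 1974 [567. 276.] z 0.1179 rect [577.3 328.7] [147.3 238.1] 0.72
vee 778 [475. 267.] z 0.1183 rect [582.3 139.1] [61.1 61.9] 2.1
vee 323 [413. 274.] z 0.116 rect [591.4   3.7] [48.4 49.3] 1.79
```

View pics/wrist5.png

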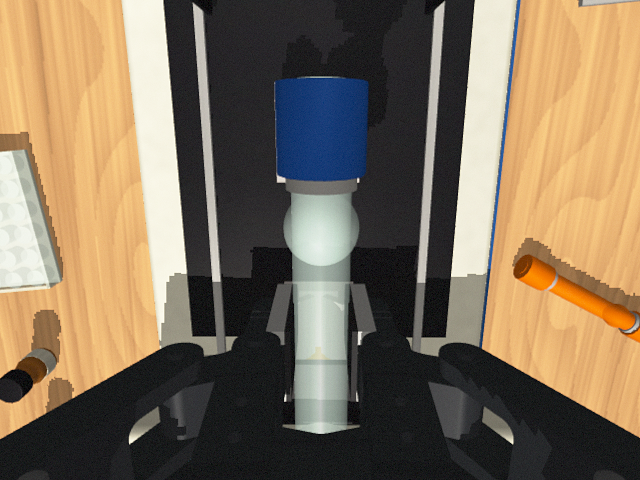

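View pics/scene5.png

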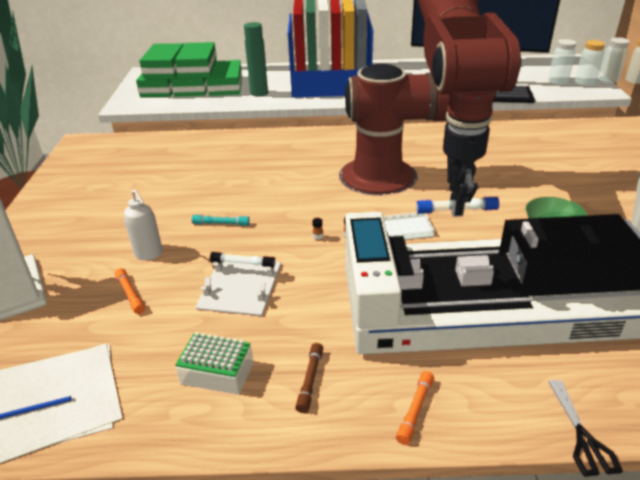

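View pics/side5.png

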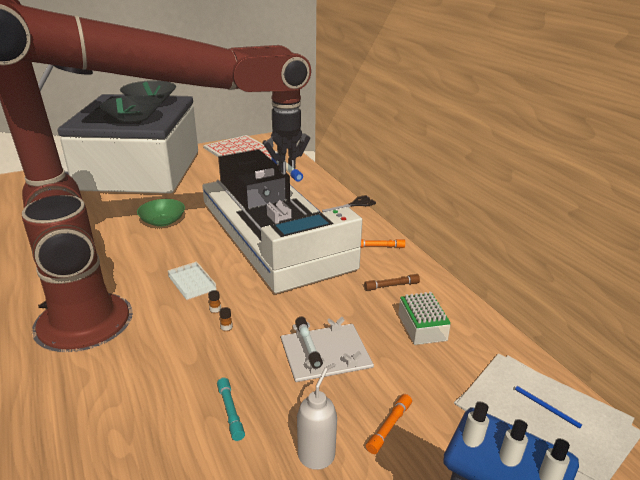

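```bash
python3 - <<'E'
from h import *
p=cam('wrist'); C=cloud(p); g=cv2.cvtColor(p['color'],cv2.COLOR_RGB2GRAY).astype(int)
print('cam',(-np.array(p['R']).T@p['t']).round(4)); print(np.array(p['R']).round(4))
for v in [40,100,160,200,230]:
    row=g[v]; d=np.diff(row); e=[(u,int(d[u])) for u in range(100,560) if abs(d[u])>35]
    out=[]
    for u,s in e:
        zz=C[v,u-3:u+5,2]; out.append((u,s,(C[v,u,:2]*1000).round(1).tolist(),round(float(C[v,u,2]),3)))
    print(v); [print('   ',x) for x in out]
E
```

```text
cam [0.5841 0.1508 0.3948]
[[ 0.9994  0.0341 -0.0076]
 [ 0.0349 -0.9635  0.2653]
 [ 0.0017 -0.2654 -0.9641]]
40
    (165, -99, [477.2, 193.9], 0.086)
    (166, -109, [478.6, 193.6], 0.088)
    (194, 161, [496.8, 194.3], 0.087)
    (203, -70, [503.9, 193.9], 0.091)
    (204, -68, [504.6, 193.9], 0.092)
    (430, 45, [651.7, 199.3], 0.088)
    (431, 86, [652.4, 199.4], 0.088)
    (440, -63, [657.5, 199.1], 0.091)
    (441, -81, [657.8, 198.8], 0.092)
    (469, 50, [677.2, 200.2], 0.088)
    (470, 159, [678.3, 200.5], 0.086)
    (511, -101, [706.1, 201.7], 0.084)
    (515, 58, [709.4, 202.1], 0.082)
100
    (170, -66, [478.2, 155.9], 0.085)
    (171, -113, [479.5, 155.9], 0.087)
    (172, -47, [480.3, 155.9], 0.088)
    (198, 109, [497.8, 156.5], 0.087)
    (199, 56, [499.4, 156.5], 0.09)
    (207, -65, [505.2, 156.7], 0.092)
    (208, -70, [505.6, 156.7], 0.09)
    (273, 98, [548.9, 158.3], 0.086)
    (274, -49, [553.5, 157.5], 0.121)
    (275, -39, [570.6, 153.8], 0.271)
    (427, 81, [653.2, 161.7], 0.089)
    (428, 44, [653.6, 161.7], 0.09)
    (436, -66, [658.9, 161.9], 0.09)
    (
[... 1457 characters left out ...]
    (497, 65, [712.7, 93.9], 0.082)
230
    (182, -122, [482.1, 64.0], 0.087)
    (183, -75, [483.3, 64.4], 0.088)
    (207, 73, [501.0, 65.1], 0.088)
    (208, 77, [501.6, 64.9], 0.087)
    (216, -81, [508.1, 65.8], 0.09)
    (217, -72, [508.5, 65.5], 0.089)
    (283, 40, [573.2, 117.3], 0.272)
    (358, -42, [595.3, 118.0], 0.272)
    (418, 39, [656.2, 70.3], 0.087)
    (419, 79, [656.5, 70.8], 0.089)
    (427, -57, [661.8, 71.5], 0.091)
    (428, -83, [663.9, 70.2], 0.085)
    (453, 109, [681.8, 71.3], 0.087)
    (454, 106, [682.4, 71.5], 0.087)
    (490, -81, [710.1, 71.5], 0.084)
    (491, -41, [711.7, 71.0], 0.082)
    (493, 45, [712.9, 71.3], 0.083)
    (494, 46, [714.4, 70.8], 0.081)
```

Call:
step_arm(targets=[0.01,0,0,0,0.03,0,0,0,0.05,0,0,0,0.06,0,0,0,0.06,0,0,0,0.06,0,0,0])

```text
t: 8.37
tool_pos: [0.6448, 0.0857, 0.2501]
tool_rot: [-3.137, -0.053, 0.013]
contact_force: [-0.2, 0.1, -1.6]
opening: 0.0166
```

```bash
python3 - <<'E'
from h import *
p=cam('wrist'); save(p,'wrist6.png'); C=cloud(p); g=cv2.cvtColor(p['color'],cv2.COLOR_RGB2GRAY).astype(int)
plan([.584,.086,.25],2.)
o=monitor.get_obs(); R=Rn.from_rotvec(o['tool_rot']).as_matrix(); gp=o['tool_pos']-R[:,2]*.019
print('grasp pt',gp.round(4))
# cap centre
hsv=cv2.cvtColor(p['color'],cv2.COLOR_RGB2HSV)
m=(hsv[...,0]>105)&(hsv[...,0]<128)&(hsv[...,1]>130)&(hsv[...,2]>60)&(C[...,2]>.2)
for v in [90,120,150,170]:
    us=np.nonzero(m[v])[0]; a=atz(p,((us.min()+us.max())/2,v),.275); print('cap row',v,us.min(),us.max(),a.round(4),'axis expected x',(gp[0]+R[0,1]*(a[1]-gp[1])/R[1,1]).round(4))
M=(C[...,2]>.095)&(C[...,2]<.135)&(C[...,1]>.07)
k,l,s,c=cv2.connectedComponentsWithStats(M.astype(np.uint8))
for i in range(1,k):
    if s[i,4]>200: print(s[i],c[i].round())
for v in range(40,200,20):
    us=np.nonzero(M[v]&(np.arange(640)<400))[0]
    if len(us)<10: continue
    P=C[v,us]; j=np.argmin(cv2.GaussianBlur(P[:,2:3].astype(np.float32),(1,5),0)[:,0]); 
    print(v,us.min(),us.max(),'edges',P[0].round(4),P[-1].round(4),'min',us[j],P[j].round(4))
E
```

```text
t=8.42 pos [0.6443 0.0857 0.2503] xang 1.93 tilt z [-0.0084  0.0036 -1.    ] F [ 0.28  0.28 -1.38] op 0.0165 q6 -0.02 | shift [-0.0603 -0.0023  0.0008] dist 0.060 roll -0.0012
grasp pt [0.6445 0.0857 0.2693]
cap row 90 275 367 [0.6432 0.1587 0.275 ] axis expected x 0.642
cap row 120 276 366 [0.6435 0.1512 0.275 ] axis expected x 0.6423
cap row 150 276 366 [0.6438 0.1433 0.275 ] axis expected x 0.6425
cap row 170 277 365 [0.644  0.1379 0.275 ] axis expected x 0.6427
[ 81   0  35  15 278] [102.   5.]
[ 173   82   96  103 8942] [222. 132.]
100 175 266 edges [0.5538 0.1575 0.1215] [0.6055 0.16   0.0964] min 266 [0.6055 0.16   0.0964]
120 177 266 edges [0.5547 0.1458 0.1226] [0.6059 0.1473 0.0994] min 266 [0.6059 0.1473 0.0994]
140 178 267 edges [0.5549 0.1339 0.1232] [0.6064 0.1343 0.0983] min 267 [0.6064 0.1343 0.0983]
160 180 267 edges [0.5553 0.1217 0.1226] [0.6066 0.1211 0.0996] min 267 [0.6066 0.1211 0.0996]
180 182 265 edges [0.5555 0.109  0.1214] [0.6072 0.1097 0.1139] min 220 [0.5782 0.1089 0.1154]
```

View pics/wrist6.png

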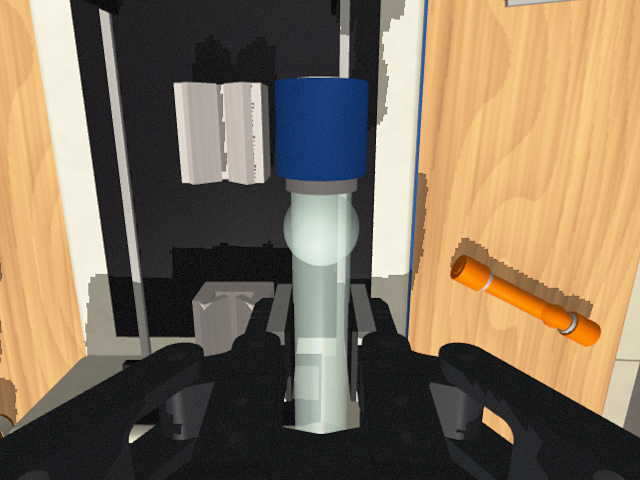

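```bash
python3 - <<'E'
from h import *
p=cam('wrist'); C=cloud(p); g=cv2.cvtColor(p['color'],cv2.COLOR_RGB2GRAY).astype(int)
A=C[110:150].mean(0)*1000
for u in range(170,274,2): print(u,A[u].round(1),g[130,u])
print(p['shot'])
E
```

```text
170 [537.5 138.4  87.6] 32
172 [538.8 138.4  87.4] 37
174 [540.3 138.5  87.6] 37
176 [542.3 138.5  89.4] 37
178 [550.1 139.2 109.2] 195
180 [555.7 140.2 122.1] 216
182 [556.9 140.3 122.1] 219
184 [558.2 140.3 122.3] 216
186 [560.2 140.5 124.9] 194
188 [562.1 140.6 127.1] 190
190 [563.7 140.7 128.3] 183
192 [564.8 140.8 128. ] 170
194 [565.7 140.8 127. ] 170
196 [566.6 140.8 126. ] 172
198 [567.6 140.8 125.1] 169
200 [568.6 140.8 124.4] 171
202 [569.5 140.8 123.4] 168
204 [570.5 140.8 122.3] 170
206 [573.2 140.8 128. ] 172
208 [572.4 140.8 120.4] 170
210 [573.4 140.8 119.3] 171
212 [574.4 140.8 118.5] 172
214 [575.4 140.8 117.4] 171
216 [576.4 140.8 116.3] 174
218 [577.4 140.8 115.4] 174
220 [576.7 140.5 107.1] 136
222 [577.7 140.4 105.9] 131
224 [579.  140.5 105.9] 135
226 [581.5 140.6 111.3] 199
228 [583.9 141.  116.4] 187
230 [585.5 141.1 118. ] 192
232 [587.1 141.2 119.7] 188
234 [588.6 141.3 121.2] 190
236 [590.2 141.4 122.7] 192
238 [591.7 141.6 124.1] 189
240 [593.2 141.7 125.7] 191
242 [595.9 142.  133.8] 197
244 [597.3 141.9 135.2] 193
246 [597.2 141.9 128. ] 173
248 [598.3 141.9 127. ] 173
250 [600.4 142.1 132.7] 176
252 [600.2 141.9 124.4] 171
254 [602.1 142.3 128.7] 220
256 [602.3 141.9 122. ] 217
258 [604.5 142.1 128.7] 220
260 [604.8 141.9 122. ] 220
262 [605.9 142.  121.4] 203
264 [606.1 141.7 113.9] 84
266 [606.1 141.4 104.2] 90
268 [606.1 141.   93.6] 90
270 [606.7 140.8  87.3] 44
272 [608.1 140.8  87.5] 28
18
```

```bash
python3 - <<'E'
from h import *
plan([.5806,.086,.25],2.05)
plan([.5806,.086,.135],2.05)
E
```

```text
t=8.47 pos [0.6441 0.0857 0.2504] xang 1.94 tilt z [-0.0081  0.0036 -1.    ] F [ 0.39 -0.83 -1.24] op 0.0165 q6 -0.02 | shift [-0.0635 -0.0024  0.001 ] dist 0.064 roll -0.0020
t=8.47 pos [0.6441 0.0857 0.2504] xang 1.94 tilt z [-0.0081  0.0036 -1.    ] F [ 0.39 -0.83 -1.24] op 0.0165 q6 -0.02 | shift [-0.0626 -0.002   0.1159] dist 0.132 roll -0.0020
```

Call:
step_arm(targets=[-0.015,-0.001,0,-0.002,-0.04,-0.002,0.005,-0.002,-0.058,-0.002,0.015,-0.002,-0.063,-0.002,0.035,-0.002,-0.063,-0.002,0.06,-0.002,-0.063,-0.002,0.08,-0.002,-0.0626,-0.002,0.095,-0.002,-0.0626,-0.002,0.106,-0.002,-0.0626,-0.002,0.113,-0.002,-0.0626,-0.002,0.116,-0.002,-0.0626,-0.002,0.116,-0.002])

```text
t: 9.38
tool_pos: [0.5804, 0.0861, 0.1348]
tool_rot: [-3.137, -0.056, 0.013]
contact_force: [0.5, 0.2, -1.0]
opening: 0.0165
```

```bash
python3 - <<'E'
from h import *
plan([.5806,.086,.111],2.05)
p=cam('wrist'); save(p,'wrist7.png'); C=cloud(p)
p=cam('scene'); cv2.imwrite('pics/scene7.png',cv2.resize(cv2.cvtColor(p['color'],cv2.COLOR_RGB2BGR)[170:350,340:580],None,fx=3,fy=3,interpolation=cv2.INTER_CUBIC))
E
```

```text
t=9.38 pos [0.5804 0.0861 0.1348] xang 2.05 tilt z [-0.0084  0.0036 -1.    ] F [ 0.47  0.23 -0.96] op 0.0165 q6 -0.02 | shift [0.0004 0.0002 0.0238] dist 0.024 roll 0.0000
```

View pics/wrist7.png

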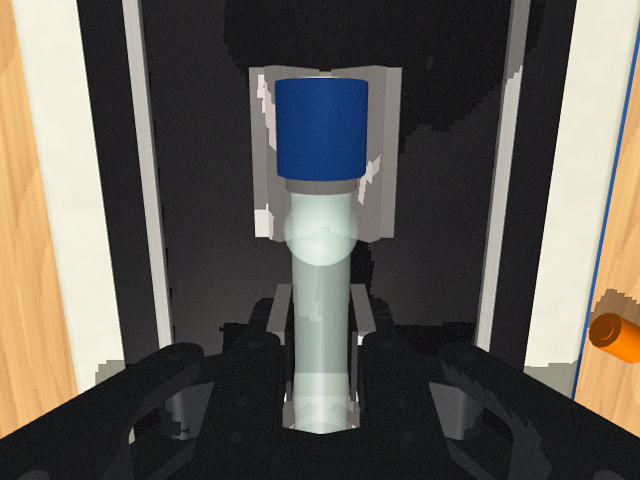

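View pics/scene7.png

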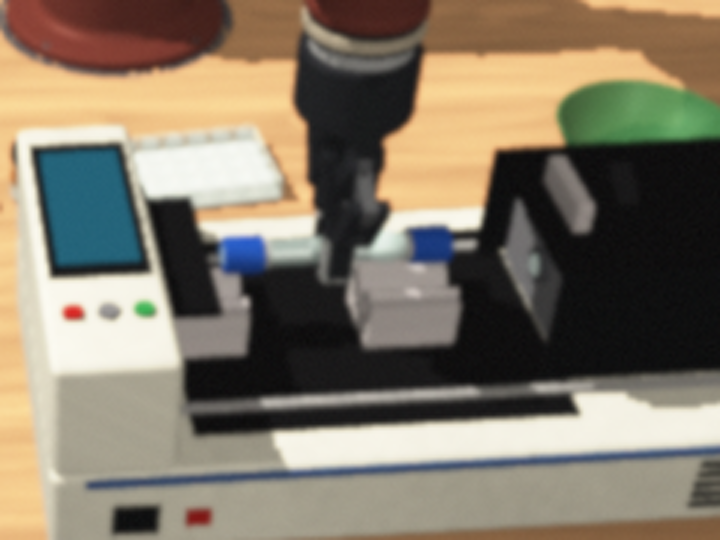

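```bash
python3 - <<'E'
from h import *
p=cam('wrist'); C=cloud(p); g=cv2.cvtColor(p['color'],cv2.COLOR_RGB2GRAY).astype(int)
o=monitor.get_obs(); R=Rn.from_rotvec(o['tool_rot']).as_matrix(); gp=o['tool_pos']-R[:,2]*.019
ax=lambda y: gp[0]+R[0,1]*(y-gp[1])/R[1,1]
# outer block edges and cap, by row
for v in [90,110,130,150,165,200,220]:
    z=C[v,:,2]; 
    us=np.nonzero((z>.1)&(z<.2)&(np.arange(640)>240)&(np.arange(640)<410))[0]
    L=atz(p,(us.min(),v),.122);Rr=atz(p,(us.max(),v),.122)
    cs=np.nonzero(z[200:420]>.14)[0]+200
    c=atz(p,((cs.min()+cs.max())/2,v),.158)
    print(v,us.min(),us.max(),'block mid',((L+Rr)/2*1000).round(1)[:2],'w',((Rr-L)[0]*1000).round(1),'cap',cs.min(),cs.max(),(c*1000).round(1)[:2],'diff blk-axis',round(1000*((L+Rr)[0]/2-ax((L+Rr)[1]/2)),2),'cap-axis',round(1000*(c[0]-ax(c[1])),2))
print(C[150,245:275:3].round(4),C[150,370:404:3].round(4))
E
```

```text
90 248 396 block mid [579.6 161.1] w 51.3 cap 232 367 [573.8 159.1] diff blk-axis 0.72 cap-axis -5.15
110 248 395 block mid [579.6 154.4] w 51.6 cap 275 367 [579.7 154.1] diff blk-axis 0.56 cap-axis 0.62
130 249 394 block mid [579.9 147.5] w 51.5 cap 276 366 [579.9 148.9] diff blk-axis 0.56 cap-axis 0.63
150 250 393 block mid [580.1 140.5] w 51.4 cap 276 365 [580.  143.5] diff blk-axis 0.57 cap-axis 0.49
165 251 393 block mid [580.5 135.2] w 51.5 cap 277 365 [580.3 139.3] diff blk-axis 0.76 cap-axis 0.63
200 252 391 block mid [580.8 122.3] w 51.5 cap 291 351 [580.6 129.4] diff blk-axis 0.59 cap-axis 0.64
220 253 390 block mid [581.1 114.7] w 51.4 cap 225 357 [572.1 123.1] diff blk-axis 0.6 cap-axis -8.06
[[0.5466 0.1365 0.0877]
 [0.5479 0.1366 0.0876]
 [0.5548 0.1396 0.1217]
 [0.5559 0.1396 0.1218]
 [0.5568 0.1396 0.1209]
 [0.5581 0.1398 0.1223]
 [0.5591 0.1398 0.122 ]
 [0.5608 0.1402 0.1265]
 [0.5619 0.1403 0.1274]
 [0.563  0.1404 0.1277]] [[0.5968 0.1417 0.1291]
 [0.5982 0.1416 0.1265]
 [0.5992 0.1416 0.1263]
 [0.6004 0.1416 0.1255]
 [0.6021 0.1412 0.1202]
 [0.6029 0.1415 0.1228]
 [0.604  0.1415 0.1224]
 [0.6053 0.1414 0.1209]
 [0.6117 0.139  0.0882]
 [0.613  0.139  0.0883]
 [0.6143 0.1391 0.0884]
 [0.6157 0.1391 0.0878]]
```

Call:
step_arm(targets=[0,0,0.004,0,0,0,0.009,0,0,0,0.013,0,0,0,0.016,0,0,0,0.018,0,0,0,0.019,0,0,0,0.02,0,0,0,0.02,0])

```text
t: 10.2
tool_pos: [0.5812, 0.0861, 0.1161]
tool_rot: [-3.137, -0.056, 0.01]
contact_force: [0.9, 0.3, -0.8]
opening: 0.0169
```

Call:
step_arm(targets=[0,0,0.001,0,0,0,0.0015,0,0,0,0.002,0,0,0,0.002,0])

```text
t: 10.53
tool_pos: [0.5812, 0.0862, 0.114]
tool_rot: [-3.137, -0.056, 0.01]
contact_force: [-0.4, 0.7, -1.5]
opening: 0.0169
```

Call:
step_arm(targets=[0,0,0.0007,0,0,0,0.0014,0,0,0,0.0014,0])

```text
t: 10.78
tool_pos: [0.5814, 0.0862, 0.1136]
tool_rot: [-3.137, -0.056, 0.009]
contact_force: [-3.7, 0.3, 4.0]
opening: 0.0167
```

Call:
step_arm(targets=[0,0,0.0007,0,0,0,0.001,0,0,0,0.001,0])

```text
t: 11.03
tool_pos: [0.5814, 0.0862, 0.1135]
tool_rot: [-3.137, -0.056, 0.009]
contact_force: [-4.3, -0.1, 5.7]
opening: 0.0167
```

Call:
step_arm(targets=[-0.0005,0,0,0,-0.001,0,0.0003,0,-0.001,0,0.0006,0,-0.001,0,0.0006,0])

```text
t: 11.37
tool_pos: [0.5813, 0.0862, 0.1137]
tool_rot: [-3.137, -0.056, 0.006]
contact_force: [0.6, 0.3, 3.4]
opening: 0.0169
```

```bash
python3 - <<'E'
from h import *
plan([.5806,.086,.111],2.05)
print(monitor.get_obs()['wrist_torque'])
E
```

```text
t=11.37 pos [0.5813 0.0862 0.1137] xang 2.05 tilt z [-0.0037  0.0037 -1.    ] F [0.56 0.25 3.36] op 0.0169 q6 -0.02 | shift [-0.0007  0.0002  0.0027] dist 0.003 roll 0.0000
[ 0.00915333 -0.1661726  -0.00897004]
```

Call:
step_arm(targets=[0,0.001,0,0,0,0.003,0,0,0,0.005,0,0,0,0.007,0,0,0,0.009,0,0,0,0.01,0,0,0,0.01,0,0])

```text
t: 11.95
tool_pos: [0.5817, 0.0759, 0.1136]
tool_rot: [-3.138, -0.056, 0.006]
contact_force: [0.1, 2.7, 2.6]
opening: 0.0167
```

```bash
python3 - <<'E'
from h import *
plan([.5806,.086,.111],2.05)
print(monitor.get_obs()['wrist_torque'])
p=cam('scene'); cv2.imwrite('pics/scene8.png',cv2.resize(cv2.cvtColor(p['color'],cv2.COLOR_RGB2BGR)[170:350,340:580],None,fx=3,fy=3,interpolation=cv2.INTER_CUBIC))
E
```

```text
t=11.95 pos [0.5817 0.0759 0.1136] xang 2.04 tilt z [-0.0036  0.0035 -1.    ] F [0.13 2.73 2.59] op 0.0167 q6 -0.04 | shift [-0.0007 -0.0102  0.0026] dist 0.011 roll -0.0002
[ 0.40971478 -0.17140069  0.01797072]
```

View pics/scene8.png

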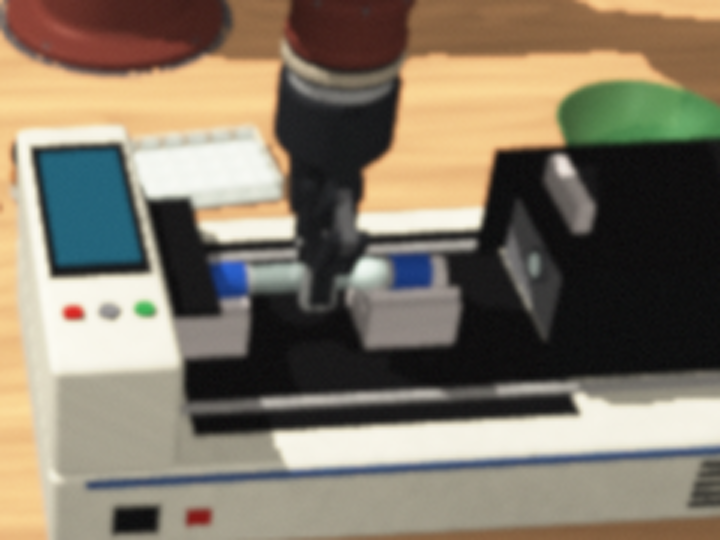

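Call:
step_arm(targets=[0,0.001,0,0,0,0.0025,0,0,0,0.004,0,0,0,0.0055,0,0,0,0.007,0,0,0,0.008,0,0,0,0.009,0,0,0,0.0095,0,0])

```text
t: 12.67
tool_pos: [0.582, 0.0663, 0.1136]
tool_rot: [-3.138, -0.056, 0.006]
contact_force: [-0.0, 4.0, 2.0]
opening: 0.0166
```

Call:
step_arm(targets=[0,0.0005,0,0,0,0.001,0,0,0,0.0015,0,0,0,0.002,0,0])

```text
t: 13.0
tool_pos: [0.5821, 0.0643, 0.1136]
tool_rot: [-3.138, -0.056, 0.006]
contact_force: [0.2, 3.4, 2.2]
opening: 0.0167
```

Call:
step_arm(targets=[0,0.0005,0,0,0,0.001,0,0,0,0.0015,0,0,0,0.002,0,0])

```text
t: 13.33
tool_pos: [0.5822, 0.0623, 0.1137]
tool_rot: [-3.138, -0.056, 0.006]
contact_force: [0.4, 4.1, 2.6]
opening: 0.0165
```

Call:
step_arm(targets=[0,0.0005,0,0,0,0.001,0,0,0,0.0015,0,0,0,0.002,0,0])

```text
t: 13.67
tool_pos: [0.5822, 0.0603, 0.1136]
tool_rot: [-3.137, -0.056, 0.006]
contact_force: [0.2, 3.8, 2.8]
opening: 0.0169
```

Call:
step_arm(targets=[0,0.0005,0,0,0,0.001,0,0,0,0.0015,0,0,0,0.002,0,0])

```text
t: 14.0
tool_pos: [0.5823, 0.0582, 0.1136]
tool_rot: [-3.137, -0.056, 0.006]
contact_force: [0.1, 4.5, 2.0]
opening: 0.0166
```

Call:
step_arm(targets=[0,0.0005,0,0,0,0.001,0,0,0,0.0015,0,0])

```text
t: 14.25
tool_pos: [0.5823, 0.0568, 0.1136]
tool_rot: [-3.137, -0.056, 0.006]
contact_force: [0.3, 5.2, 3.7]
opening: 0.0167
```

Call:
step_arm(targets=[0,0.0005,0,0,0,0.001,0,0,0,0.0015,0,0])

```text
t: 14.5
tool_pos: [0.5823, 0.0568, 0.1135]
tool_rot: [-3.134, -0.056, 0.006]
contact_force: [0.4, 9.9, 1.8]
opening: 0.0168
```

Call:
step_arm(targets=[0,0.0005,0,0,0,0.001,0,0,0,0.0015,0,0])

```text
t: 14.75
tool_pos: [0.5823, 0.0569, 0.1136]
tool_rot: [-3.13, -0.056, 0.006]
contact_force: [1.0, 10.2, 1.9]
opening: 0.0167
```

Call:
step_arm(targets=[0,0.0005,0,0,0,0.001,0,0,0,0.0015,0,0])

```text
t: 15.0
tool_pos: [0.5823, 0.0569, 0.1136]
tool_rot: [-3.127, -0.056, 0.005]
contact_force: [1.7, 10.2, 2.6]
opening: 0.017
```

Call:
step_arm(targets=[0,0,0,0,0,0,0,0,0,0,0,0,0,0,0,0,0,0,0,0,0,0,0,0])

```text
t: 15.5
tool_pos: [0.5823, 0.057, 0.1136]
tool_rot: [-3.126, -0.056, 0.005]
contact_force: [1.0, 5.7, 2.7]
opening: 0.0169
```

Call:
step_arm(targets=[0,0.0006,0,0,0,0.0006,0,0,0,0.0006,0,0,0,0.0006,0,0,0,0.0006,0,0,0,0.0006,0,0,0,0.0006,0,0,0,0.0006,0,0,0,0.0006,0,0,0,0.0006,0,0,0,0.0006,0,0,0,0.0006,0,0])

```text
t: 16.5
tool_pos: [0.5823, 0.057, 0.1136]
tool_rot: [-3.125, -0.056, 0.005]
contact_force: [1.4, 6.8, 2.6]
opening: 0.0168
```

```bash
python3 - <<'E'
from h import *
plan([.5823,.0569,.1136],2.05)
print(monitor.get_obs()['wrist_torque'])
p=cam('wrist'); save(p,'wrist9.png')
p=cam('scene'); cv2.imwrite('pics/scene9.png',cv2.resize(cv2.cvtColor(p['color'],cv2.COLOR_RGB2BGR)[170:350,340:580],None,fx=3,fy=3,interpolation=cv2.INTER_CUBIC))
E
```

```text
t=16.50 pos [0.5823 0.057  0.1136] xang 2.04 tilt z [-0.0037  0.0159 -0.9999] F [1.42 6.83 2.56] op 0.0168 q6 -0.08 | shift [-0.      0.0001 -0.    ] dist 0.000 roll -0.0001
[ 0.93950264 -0.11369853 -0.05831817]
```

View pics/scene9.png

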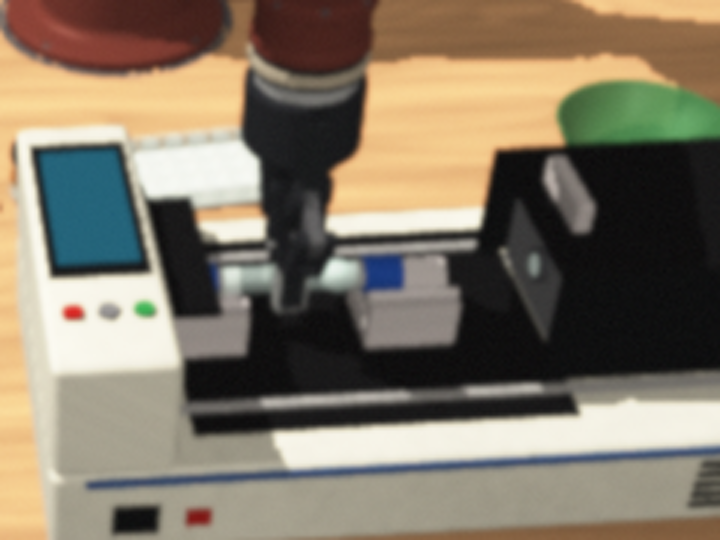

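View pics/wrist9.png

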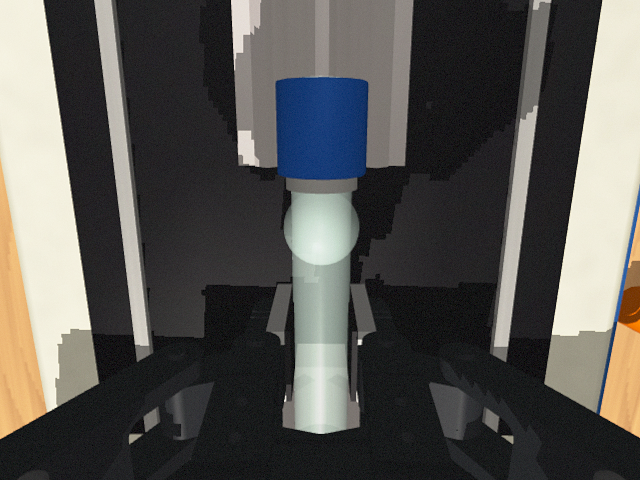

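Call:
step_arm(targets=[0,-0.0002,0,0,0,-0.0002,0,0,0,-0.0002,0,0,0,-0.0002,0,0,0,-0.0002,0,0], grip=0.028)

```text
t: 17.02
tool_pos: [0.5821, 0.0567, 0.1132]
tool_rot: [-3.126, -0.055, 0.006]
contact_force: [0.2, -0.1, 0.5]
opening: 0.0278
```

```bash
python3 - <<'E'
from h import *
plan([.5823,.0569,.1136],2.05)
print(monitor.get_obs()['wrist_torque'])
p=cam('wrist'); save(p,'wrist10.png')
C=cloud(p)
hsv=cv2.cvtColor(p['color'],cv2.COLOR_RGB2HSV)
m=(hsv[...,0]>105)&(hsv[...,0]<128)&(hsv[...,1]>130)&(hsv[...,2]>60)&(C[...,2]>.1)
u=np.nonzero(m.any(1))[0];print('rows',u.min(),u.max())
for v in [90,110,130,150,165]:
    us=np.nonzero(m[v])[0]; 
    mid=C[v,(us.min()+us.max())//2-10:(us.min()+us.max())//2+10].mean(0); print(v,us.min(),us.max(),mid.round(4))
E
```

```text
t=17.02 pos [0.5821 0.0567 0.1132] xang 2.02 tilt z [-0.0044  0.0153 -0.9999] F [ 0.18 -0.15  0.51] op 0.0278 q6 -0.08 | shift [ 0.0002 -0.0002 -0.0004] dist 0.000 roll -0.0005
[ 0.0408664  -0.02174872  0.01543962]
rows 76 376
90 277 368 [0.5805 0.1292 0.1437]
110 277 367 [0.5807 0.1244 0.1437]
130 278 367 [0.5809 0.1194 0.1437]
150 278 366 [0.5811 0.1144 0.1434]
165 278 366 [0.5812 0.1105 0.1435]
```

View pics/wrist10.png

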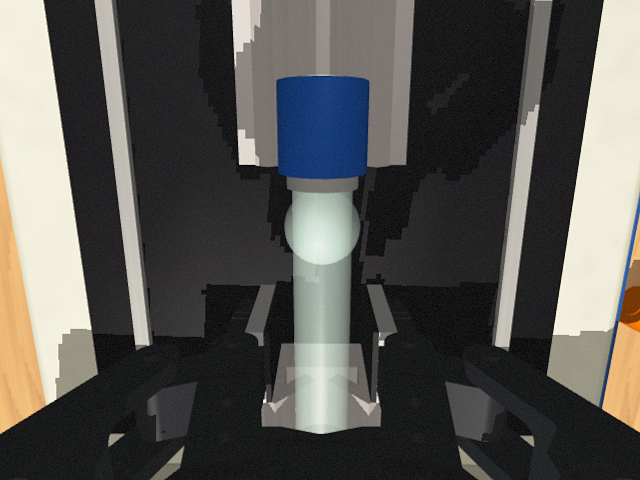

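Call:
step_arm(targets=[0.0003,0,0,0,0.0003,0,0,0,0.0003,0,0,0,0.0003,0,0,0,0.0003,0,0,0], grip=0.005, force=25)

```text
t: 17.48
tool_pos: [0.5824, 0.0566, 0.1134]
tool_rot: [-3.126, -0.055, 0.007]
contact_force: [-0.6, -1.1, 0.5]
opening: 0.0173
```

Call:
step_arm(targets=[0,0.0005,0,0,0,0.001,0,0,0,0.0014,0,0,0,0.0014,0,0,0,0.0014,0,0,0,0.0014,0,0,0,0.0014,0,0,0,0.0014,0,0])

```text
t: 18.15
tool_pos: [0.5823, 0.0566, 0.1133]
tool_rot: [-3.123, -0.055, 0.007]
contact_force: [-0.2, 5.6, 0.3]
opening: 0.017
```

Call:
step_arm(targets=[0,0.001,0.0002,0,0,0.0017,0.0004,0,0,0.0017,0.0004,0,0,0.0017,0.0004,0,0,0.0017,0.0004,0,0,0.0017,0.0004,0,0,0.0017,0.0004,0,0,0.0017,0.0004,0,0,0.0017,0.0004,0,0,0.0017,0.0004,0,0,0.0017,0.0004,0,0,0.0017,0.0004,0])

```text
t: 19.15
tool_pos: [0.5824, 0.0566, 0.1133]
tool_rot: [-3.12, -0.056, 0.007]
contact_force: [-2.5, 7.6, 3.2]
opening: 0.0175
```

Call:
step_arm(targets=[0,0,0,0,0,0,0,0,0,0,0,0,0,0,0,0,0,0,0,0], grip=0.03)

```text
t: 19.57
tool_pos: [0.5824, 0.0563, 0.1132]
tool_rot: [-3.12, -0.056, 0.006]
contact_force: [0.6, -0.6, 0.2]
opening: 0.0301
```

```bash
python3 - <<'E'
from h import *
plan([.5823,.0569,.1136],2.05)
p=cam('wrist'); save(p,'wrist11.png')
C=cloud(p)
hsv=cv2.cvtColor(p['color'],cv2.COLOR_RGB2HSV)
m=(hsv[...,0]>105)&(hsv[...,0]<128)&(hsv[...,1]>130)&(hsv[...,2]>60)&(C[...,2]>.1)
for v in [82,90,110,130,150,165,175]:
    us=np.nonzero(m[v])[0]; 
    mid=C[v,(us.min()+us.max())//2-10:(us.min()+us.max())//2+10].mean(0); print(v,us.min(),us.max(),mid.round(4))
E
```

```text
t=19.57 pos [0.5824 0.0563 0.1132] xang 2.04 tilt z [-0.0045  0.0206 -0.9998] F [ 0.62 -0.65  0.22] op 0.0301 q6 -0.08 | shift [-0.0001 -0.0007 -0.0003] dist 0.001 roll -0.0002
82 276 367 [0.5805 0.1305 0.144 ]
90 276 367 [0.5805 0.1286 0.1438]
110 277 366 [0.5807 0.1237 0.1438]
130 277 366 [0.5809 0.1188 0.1436]
150 277 365 [0.5811 0.1137 0.1437]
165 277 365 [0.5812 0.1098 0.1434]
175 302 343 [0.5816 0.1072 0.1434]
```

```bash
python3 - <<'E'
from h import *
plan([.5824,.0563,.27],2.05)
plan([.579,.29,.27],2.05)
E
```

```text
t=19.62 pos [0.5824 0.0563 0.1132] xang 2.04 tilt z [-0.0046  0.0207 -0.9998] F [-0.08 -0.42 -0.32] op 0.0299 q6 -0.08 | shift [-0.0006 -0.0033 -0.1567] dist 0.157 roll -0.0002
t=19.62 pos [0.5824 0.0563 0.1132] xang 2.04 tilt z [-0.0046  0.0207 -0.9998] F [-0.08 -0.42 -0.32] op 0.0299 q6 -0.08 | shift [ 0.0044 -0.2369 -0.1519] dist 0.281 roll -0.0002
```

Call:
step_arm(targets=[0,0,0,0,0,0,0,0,0,0,0,0,0,0,-0.004,0,0,0,-0.012,0,0,-0.0005,-0.025,0,0,-0.001,-0.045,0,-0.0004,-0.0015,-0.07,0,-0.0005,-0.002,-0.1,0,-0.0006,-0.003,-0.13,0,-0.0006,-0.0033,-0.15,0,-0.0006,-0.0033,-0.157,0], grip=0.045)

```text
t: 20.62
tool_pos: [0.5844, 0.0563, 0.2771]
tool_rot: [-3.121, -0.056, -0.008]
contact_force: [0.9, 0.1, 0.9]
opening: 0.045
```

```bash
python3 - <<'E'
from h import *
plan([.579,.29,.27],2.05)
p=cam('scene'); C=cloud(p);cv2.imwrite('pics/scene12.png',cv2.resize(cv2.cvtColor(p['color'],cv2.COLOR_RGB2BGR)[170:350,340:580],None,fx=3,fy=3,interpolation=cv2.INTER_CUBIC))
m=(C[...,2]>.184)&(C[...,2]<.21)&(C[...,0]>.5)&(C[...,0]<.65)&(C[...,1]>.2)&(C[...,1]<.28)
P=C[m];r=cv2.minAreaRect(P[:,:2].astype(np.float32)*1000);print(r,P.max(0),P.min(0))
p=cam('wrist'); save(p,'wrist12.png'); C=cloud(p)
print(imaging.mark_of('cover_handle',p)[:1])
m=(C[...,2]>.19)&(C[...,2]<.21)&(C[...,1]>.2)&(C[...,1]<.3)
if m.sum()>50:
    P=C[m]; print(m.sum(),cv2.minAreaRect(P[:,:2].astype(np.float32)*1000))
E
```

```text
t=20.62 pos [0.5844 0.0563 0.2771] xang 2.05 tilt z [ 0.0049  0.0203 -0.9998] F [0.85 0.06 0.87] op 0.0450 q6 -0.08 | shift [ 0.0029 -0.2336  0.0118] dist 0.234 roll -0.0000
((579.3521728515625, 236.31805419921875), (61.331581115722656, 14.022851943969727), 1.5169289112091064) [0.61002191 0.24323913 0.20130568] [0.5486498  0.22870554 0.1842308 ]
[]
```

View pics/scene12.png

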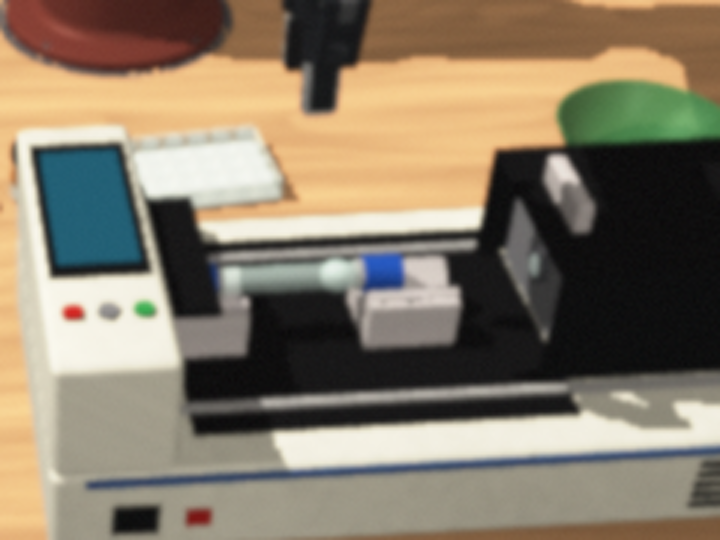

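View pics/wrist12.png

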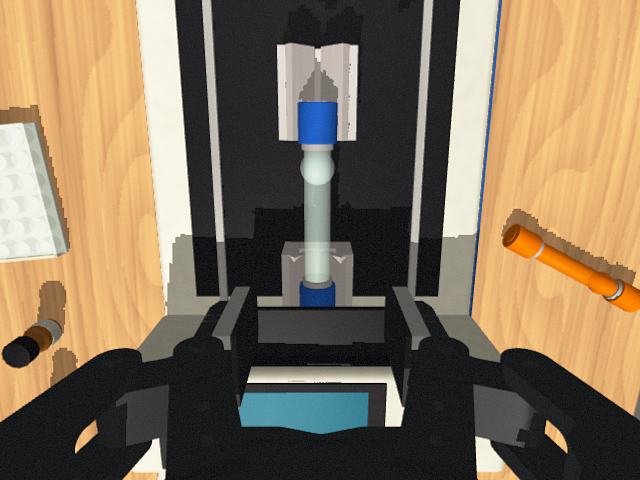

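Call:
step_arm(targets=[0,-0.01,0,0,0,-0.03,0,0,0.001,-0.06,0,0,0.001,-0.09,0,0,0.002,-0.12,0,0,0.002,-0.15,0,0,0.003,-0.18,0,0,0.003,-0.205,0.002,0,0.003,-0.22,0.006,0,0.003,-0.23,0.01,0,0.003,-0.2336,0.012,0,0.003,-0.2336,0.012,0], grip=0.0)

```text
t: 21.77
tool_pos: [0.5764, 0.29, 0.2616]
tool_rot: [-3.122, -0.056, 0.009]
contact_force: [-0.3, 0.5, 0.3]
opening: 0.0
```

```bash
python3 - <<'E'
from h import *
plan([.5785,.275,.186],2.05)
p=cam('scene'); cv2.imwrite('pics/scene13.png',cv2.resize(cv2.cvtColor(p['color'],cv2.COLOR_RGB2BGR)[150:330,400:640],None,fx=3,fy=3,interpolation=cv2.INTER_CUBIC))
p=cam('wrist'); save(p,'wrist13.png')
E
```

```text
t=21.77 pos [0.5764 0.29   0.2616] xang 2.07 tilt z [-0.0064  0.0192 -0.9998] F [-0.32  0.52  0.27] op 0.0000 q6 0.31 | shift [0.002  0.0166 0.0753] dist 0.077 roll 0.0003
```

View pics/scene13.png

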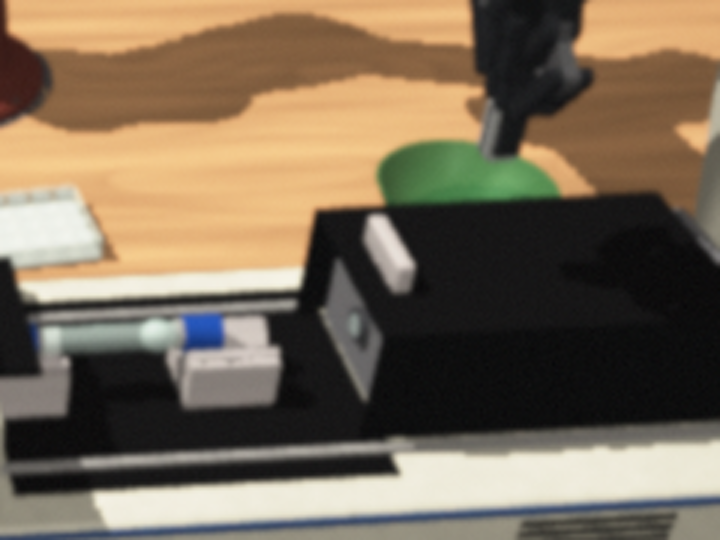

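View pics/wrist13.png

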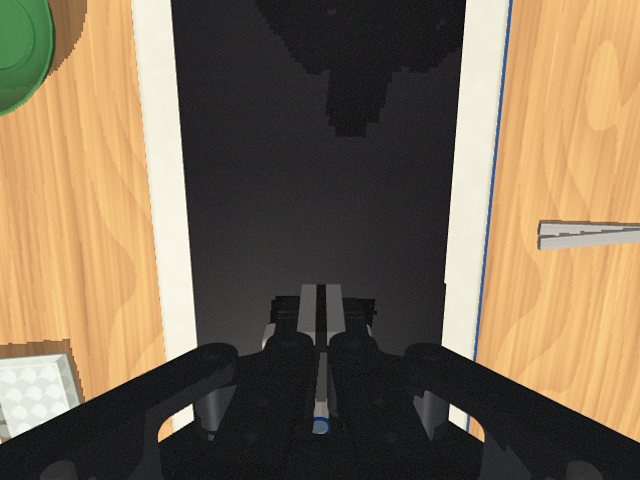

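Clear behind the handle, so I descend to z ≈ 0.188.

Call:
step_arm(targets=[0.001,0.003,0.015,0,0.002,0.006,0.035,0,0.002,0.008,0.05,0,0.002,0.01,0.062,0,0.002,0.01,0.069,0,0.002,0.01,0.073,0,0.002,0.01,0.074,0,0.002,0.01,0.074,0])

```text
t: 22.53
tool_pos: [0.5794, 0.2807, 0.1892]
tool_rot: [-3.121, -0.054, 0.005]
contact_force: [-0.8, -0.1, -0.2]
opening: 0.0002
```

```bash
python3 - <<'E'
from h import *
plan([.578,.263,.187],2.05)
p=cam('scene'); cv2.imwrite('pics/scene14.png',cv2.resize(cv2.cvtColor(p['color'],cv2.COLOR_RGB2BGR)[150:330,400:640],None,fx=3,fy=3,interpolation=cv2.INTER_CUBIC))
E
```

```text
t=22.53 pos [0.5794 0.2807 0.1892] xang 1.99 tilt z [-0.0038  0.02   -0.9998] F [-0.82 -0.08 -0.21] op 0.0002 q6 0.29 | shift [-0.002   0.0177  0.0018] dist 0.018 roll -0.0011
```

View pics/scene14.png

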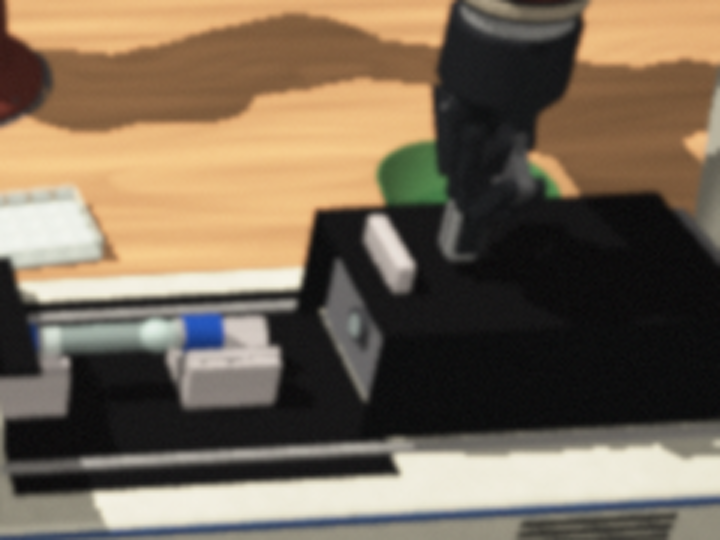

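Call:
step_arm(targets=[0,0.005,0,0,0,0.01,0,0,0,0.014,0,0,0,0.017,0,0,0,0.02,0,0,0,0.023,0,0,0,0.027,0,0,0,0.032,-0.0005,0,0,0.038,-0.0007,0,0,0.044,-0.0008,0])

```text
t: 23.42
tool_pos: [0.581, 0.2367, 0.1894]
tool_rot: [-3.12, -0.055, 0.004]
contact_force: [0.4, 2.4, -1.6]
opening: -0.0002
```

```bash
python3 - <<'E'
from h import *
plan([.586,.05,.19],2.05)
p=cam('scene'); cv2.imwrite('pics/scene15.png',cv2.resize(cv2.cvtColor(p['color'],cv2.COLOR_RGB2BGR)[150:330,400:640],None,fx=3,fy=3,interpolation=cv2.INTER_CUBIC))
E
```

```text
t=23.42 pos [0.581  0.2367 0.1894] xang 2.01 tilt z [-0.0031  0.0208 -0.9998] F [ 0.44  2.35 -1.64] op -0.0002 q6 0.22 | shift [-0.0016  0.1867 -0.0045] dist 0.187 roll -0.0007
```

View pics/scene15.png

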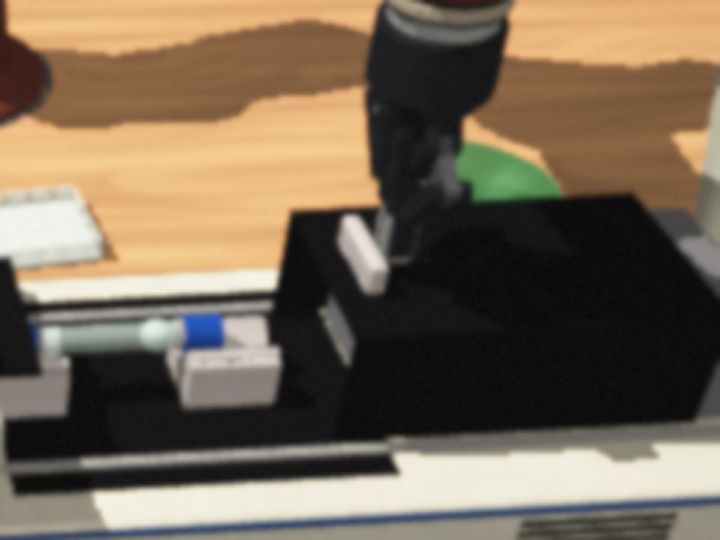

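Call:
step_arm(targets=[-0.0002,0.006,0,0,-0.0003,0.015,0,0,-0.0005,0.027,0,0,-0.0007,0.039,-0.001,0,-0.0008,0.051,-0.001,0,-0.0009,0.063,-0.0013,0,-0.001,0.075,-0.0015,0,-0.001,0.087,-0.002,0,-0.001,0.099,-0.002,0,-0.0012,0.11,-0.0025,0,-0.0012,0.119,-0.0025,0,-0.0012,0.126,-0.003,0])

```text
t: 24.47
tool_pos: [0.5842, 0.1082, 0.1899]
tool_rot: [-3.122, -0.052, 0.005]
contact_force: [1.9, 2.7, -1.0]
opening: -0.0001
```

```bash
python3 - <<'E'
from h import *
plan([.586,.05,.19],2.05)
E
```

```text
t=24.47 pos [0.5842 0.1082 0.1899] xang 1.92 tilt z [-0.0036  0.0193 -0.9998] F [ 1.95  2.73 -0.96] op -0.0001 q6 0.01 | shift [-0.0001  0.0582 -0.0012] dist 0.058 roll -0.0022
```

Call:
step_arm(targets=[0,0.006,0,0,0,0.013,0,0,0,0.02,-0.0004,0,0,0.027,-0.0006,0,0,0.034,-0.0008,0,0,0.041,-0.001,0,0,0.047,-0.001,0,0,0.051,-0.001,0,0,0.054,-0.001,0,0,0.056,-0.001,0,0,0.058,-0.001,0])

```text
t: 25.38
tool_pos: [0.5861, 0.0501, 0.1898]
tool_rot: [-3.122, -0.052, 0.005]
contact_force: [0.9, 2.2, 0.9]
opening: -0.0002
```

Call:
step_arm(targets=[0,0.001,0,0,0,0.002,0,0,0,0.003,0,0,0,0.004,0,0])

```text
t: 25.72
tool_pos: [0.5862, 0.0462, 0.1899]
tool_rot: [-3.122, -0.053, 0.005]
contact_force: [-0.2, 1.7, 1.3]
opening: -0.0004
```

Call:
step_arm(targets=[0,0.001,0,0,0,0.002,0,0,0,0.003,0,0,0,0.004,0,0])

```text
t: 26.05
tool_pos: [0.5864, 0.0421, 0.1899]
tool_rot: [-3.122, -0.053, 0.005]
contact_force: [0.1, 2.4, 1.7]
opening: -0.0001
```

Call:
step_arm(targets=[0,0.001,0,0,0,0.002,0,0,0,0.003,0,0,0,0.004,0,0])

```text
t: 26.38
tool_pos: [0.5865, 0.038, 0.1899]
tool_rot: [-3.122, -0.053, 0.005]
contact_force: [1.2, 3.3, 1.8]
opening: -0.0003
```

Call:
step_arm(targets=[0,0.001,0,0,0,0.0015,0,0,0,0.002,0,0,0,0.0025,0,0])

```text
t: 26.72
tool_pos: [0.5865, 0.0379, 0.1899]
tool_rot: [-3.116, -0.054, 0.005]
contact_force: [0.5, 11.5, 2.5]
opening: 0.0001
```

Call:
step_arm(targets=[0,0.001,0,0,0,0.0015,0,0,0,0.002,0,0,0,0.0025,0,0])

```text
t: 27.05
tool_pos: [0.5865, 0.0379, 0.19]
tool_rot: [-3.11, -0.055, 0.005]
contact_force: [0.4, 11.8, 2.2]
opening: 0.0002
```

Call:
step_arm(targets=[0,-0.002,0,0,0,-0.006,0,0,0,-0.012,0,0,0,-0.015,-0.005,0,0,-0.015,-0.02,0,0,-0.015,-0.045,0,0,-0.015,-0.075,0,0,-0.015,-0.105,0,0,-0.015,-0.13,0,0,-0.015,-0.145,0,0,-0.015,-0.15,0,0,-0.015,-0.15,0])

```text
t: 28.05
tool_pos: [0.587, 0.0482, 0.3418]
tool_rot: [-3.111, -0.055, 0.002]
contact_force: [0.3, 0.1, -0.0]
opening: -0.0002
```

```bash
python3 - <<'E'
from h import *
plan([.586,.05,.34],2.05)
p=cam('scene'); save(p,'scene16.png'); C=cloud(p)
for lo,hi,nm in [(.184,.21,'handle'),(.170,.184,'top')]:
    m=(C[...,2]>lo)&(C[...,2]<hi)&(C[...,0]>.4)&(C[...,0]<.72)&(C[...,1]>-.2)&(C[...,1]<.5)
    k,l,s,c=cv2.connectedComponentsWithStats(m.astype(np.uint8))
    for i in range(1,k):
        if s[i,4]>60: print(nm,s[i],cv2.minAreaRect(C[l==i][:,:2].astype(np.float32)*1000))
p=cam('wrist'); save(p,'wrist16.png')
E
```

```text
t=28.05 pos [0.587  0.0482 0.3418] xang 2.01 tilt z [-0.0015  0.0304 -0.9995] F [ 0.25  0.05 -0.04] op -0.0002 q6 -0.09 | shift [-0.0009 -0.0018  0.0018] dist 0.003 roll -0.0006
handle [414 227  12  24 178] ((587.489501953125, 20.841068267822266), (61.56449890136719, 12.372323989868164), 0.9975538849830627)
top [ 346  212   55   83 3278] ((588.49951171875, -73.9861831665039), (263.76129150390625, 79.6546401977539), 1.8979451656341553)
top [ 401  219  140   52 5537] ((581.643310546875, 116.6885757446289), (149.03160095214844, 242.2032012939453), 2.030921459197998)
```

View pics/scene16.png

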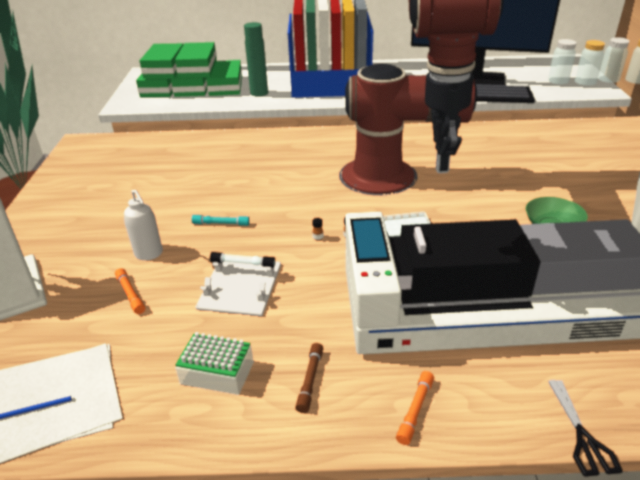

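View pics/wrist16.png

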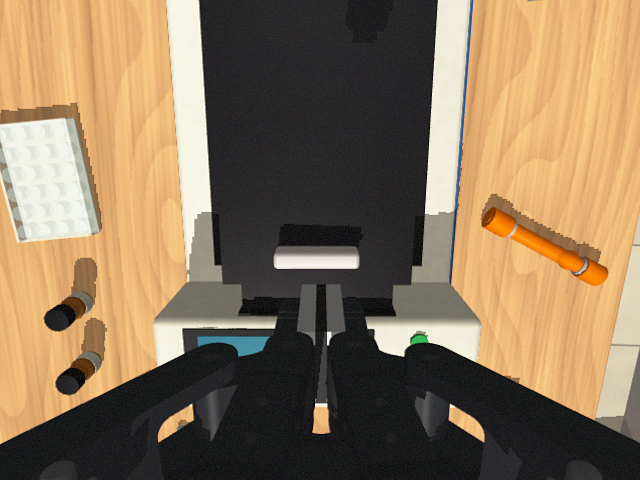

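```bash
python3 -c "
from h import *
print(ticket.finish_job()); print(monitor.get_obs()['t'])"
```

```text
the job is handed in; nothing more can be done
None
the job is handed in; nothing more can be done
```

The blue-capped tube is in the trough against the stop, the cover is fully shut, and I handed the job in at about 28 s of the 69 s allowed. No verdict was reported.

**Loading:** I gripped the tube at its centre, lowered it into both V-blocks and slid it under the lip. One flank touched first, at about 4 N sideways and 6 N up, and I corrected that sideways before going on. Sliding took 3 to 5 N by the arm's reading. The stop came about 29 mm along, the reading rose to about 10 N, and the tube moved no further.

**Seating:** The tool had tilted about 0.7° while pushing. I let go so the tube could settle, then gripped it more lightly and held it against the stop for over a second at about 6 to 8 N.

**Cover:** I pushed it by the handle against about 2 to 3 N until it met the hard stop, at about 12 N.

**Last checks:**
- Before I shut the cover, the tube lay along the trough with its front end under the lip. Its axis measured about 131 mm high against the given 130, within camera error.
- After closing, the handle measured at y = 0.021 m, which matches the shut position to about a millimetre.
- The other tube and the look-alikes are undisturbed, and the arm is clear of everything.
- One depth reading along the rear cap showed about 0.6 mm of slope. I took it as camera error and did not check it further, because the tube was loose in the V-blocks by then.

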